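# Seat the awning controller's circuit card

## Robot

A 7-joint arm with a two-finger parallel gripper is mounted at the origin on the work surface. World frame = base frame: x ahead of the robot, y to its left, z up, the work surface at z = 0. Lengths are in m, angles in rad, forces in N, time in s.
With the tool pointing down it reaches from about 0.425 to 0.875 m from the base axis. Payload 9.9 kg.
Tool frame: the origin (TCP) lies at the very end of the fingers, on their centre line; the grasp point (between the pads) lies 19 mm behind it; z points along the fingers, y is the direction in which the jaws open and shut (so a half turn about z gives the same grasp; the last joint's range is limited). The gripper opens to 85 mm and grips with 20 to 120 N. Pads are 22 mm wide; open, the fingers measure 114 mm over their backs; the gripper's body (76 mm by 85 mm) begins 54 mm behind the grasp point. The pads swing forward as they close: fully open they stand 13 mm farther back than shut.
Start: joints at [-1.422, 0.576, 0.025, 1.437, -0.015, 1.129, -0.057], TCP at [0.156, 0.657, 0.231] pointing down, gripper open.
Joint ranges: [-2.76, 2.76], [-0.34, 2.15], [-1.52, 1.57], [0.19, 2.46], [-1.09, 4.23], [0.17, 1.99], [-2.82, 2.82]. Speed limits (rad/s): [2.22, 2.22, 3.01, 3.01, 3.14, 3.14, 3.14].

## Interface

Orientations are given as a unit quaternion [x, y, z, w].
In Python, from plant import ctrl, cams gives the robot as it stands.
- The arm moves only by the tool apply_moves, never from a script. Its argument "steps" is a list of rows, each a list of 5 numbers: the shift along the tool's x, y, z in m, then the turn about the tool's z in rad, then the closure, from 0 (fully open) to 1 (shut). In form: [[x, y, z, twist, grip], ...]. A call has 1 to 12 rows; each row shifts and turns the commanded pose from where the row before left it, along the tool's axes as they then stand; what a row does not reach is not made up. A row lasts 1/10 s, in which the tool goes at most 50 mm and 8.59 degrees, less where a joint would pass 70% of its speed; a pose out of reach is approached as far as the arm can. A call with a gripper value outside its range is refused whole. The fingers move at their own pace and stop on an object; "newtons" is the grip in N (left out, the last holds). Time passes only in rows, so rows that do not move let the fingers close. It gives the time, the measured TCP pose, the force and the opening at its end, in the units of the state.
- ctrl.read_state(): the state, without advancing time (a new reading comes with each control period).
- cams.camera(name): name is "side" or "top"; returns a dict with "frame" (420x560x3 uint8, red, green, blue), "z_map" (420x560 float32, m along the optical axis (not along the pixel's ray), 0 where there is no reading), "mtx" (3x3 intrinsics, pixels), "k1" (the pictures are not rectified: a ray, as slopes to the right and down, at radius r is drawn at 1 + k1 r^2 times it, then the intrinsics apply), "world_to_cam" (4x4, takes a point from world to camera coordinates). Camera axes: x right, y down, z forward; pixel columns grow to the right and rows downward; lengths in m; the calibration is good to about 2 mm. A picture is of the moment at which its call begins.
- ctrl.hand_in(): hands the job in, once; it reports no verdict.
Trained networks look in a picture, given as the dict that the camera call returned (one of the last four; its "shot" number tells which), for a name from the list of things; names that differ only in an ending like _2 or _b are one class to them, and where a whole thing is asked for, a point or a joint stands for the part that bears it (a point fixed in the world has none). Each returns a list of dicts, best first, with "confidence" (0 to 1); they miss things now and then, are a little off and sometimes report something else, mostly with a low value. They report only what shows in the picture. A call takes as long as a camera call.
- cams.outline_of(picture, name): "mask" (420x560 bool, what is visible of it) and "rect" ([centre column, centre row, width, height] in pixels, round what is visible of it).
- cams.spot_point(picture, name): "location" ([row, column] in pixels: a listed point, or the origin of a listed thing).
The state is a dict: "time_s": time; "joint_pos": joint angles; "qvel": joint speeds; "joint_torque": joint torques, N m; "eef_pos": TCP position; "ee_rot": TCP orientation; "contact_force": force on the tool from outside, world axes, zero at the start; "wrist_torque": the same for the moment, N m; "width": finger opening in m.
Only numpy, scipy, OpenCV 4.12 (cv2) and the standard library are available. Lean on these libraries where they do the work, as an engineer would, in place of code of your own. Each camera call takes 0.05 s, during which the arm holds its last target.

## Task

Draw the circuit card out of its wooden stand and slide it down the two guides of the aluminium card cage, its two ejector levers still open, until you feel it meet the sprung connector, and press it on there by hand with about a kilogram's push (10 N), never forcing it. Then let go and swing both ejector levers in and down, gently, until they lie level across the card's top edge and the card is fully home. Leave the rest of the bench as it is.

Things in the scene. Friction and masses are not known exactly. Their poses are not given: they have to be found in the camera images.
- card: The circuit card: an upright brown board, 5 mm thick (its x) x 180 mm long (its y) x 85 mm tall (its z), about 0.22 kg, with flat black and silver components on it and a grey grip block on the middle of its top edge: 12 mm thick (x), 36 mm long (y), 34 mm tall, from 85 to 119 mm above the card's lower edge. Origin: middle of the lower edge. It starts standing in the wooden stand; either way round fits the cage.
- shoulder_a (a point): point on the card's top edge (a shoulder, 85 mm above the lower edge), 85 mm from its middle towards the card's +y; the two outer ends of the top edge are what the levers press on
- shoulder_b (a point): the same at the card's -y end
- stand: fixed wooden stand, 60 x 212 x 28 mm high, with a slot 7 mm wide along its y, 22 mm deep (slot floor 6 mm above its origin), from which the card is drawn straight up. Origin: centre of the underside.
- cage: fixed aluminium card cage, base 84 (x) x 250 (y) mm, open on top. Origin: centre of the underside, z up, y along the card slot. The card goes in upright, its long side along y, centred on x = y = 0. Fully seated, the card's lower edge is 30 mm and its top edge 115 mm above this origin.
- slot_mouth (a point): middle of the cage's slot, 113 mm above the cage's origin, level with the top of the guides. The guides are upright channels at y = +-80 to +-92 mm, 7 mm wide in x, 184 mm between their bottoms, from 8 to 100 mm height; from 100 to 113 mm they flare to a mouth about 15 mm wide in x and 192 mm long in y.
- connector_mid (a point): A fixed mark 40 mm above the cage's origin, NOT the connector's measured height. The white sprung strip (150 mm long) between the guides starts 33.5 to 47.5 mm above the origin: feel for it with the card's lower edge. It gives 1 mm per 15 N, and slides down above 20 N (work for the levers). Press by hand with about 10 N: 5 to 18 N is right, more is forcing.
- lever_left (a joint): angle of the ejector lever at the cage's +y end: 0 = fully open (arm points up, leaning 15 degrees outward), 1.833 = closed (arm level, pointing inward, its underside on the card's shoulder), against a rubber stop that gives 1 mm per 7 N at the tab. Starts at 0 to 0.3. Stays where it is left. At the tab it takes about 6 N when free, up to about 15 N while seating the card; over 25 N is forcing.
- lever_left_pivot (a point): hinge point of that lever, 108 mm from the cage's middle towards +y, 119 mm above the cage's origin; the lever turns about a line through it parallel to the cage's x
- lever_left_tab (a point): middle of that lever's thumb tab, 65 mm from the pivot: a steel plate 26 mm wide (cage x), 14 mm long, 8 mm thick on an arm 8 mm wide and 8 mm thick that ends 72 mm from the pivot. Push it from its outer (then upper) face in an arc about the pivot.
- lever_right (a joint): angle of the ejector lever at the cage's -y end: 0 = fully open (arm points up, leaning 15 degrees outward), 1.833 = closed (arm level, pointing inward, its underside on the card's shoulder), against a rubber stop that gives 1 mm per 7 N at the tab. Starts at 0 to 0.3. Stays where it is left. At the tab it takes about 6 N when free, up to about 15 N while seating the card; over 25 N is forcing.
- lever_right_pivot (a point): hinge point of that lever, 108 mm from the cage's middle towards -y, 119 mm above the cage's origin; the lever turns about a line through it parallel to the cage's x
- lever_right_tab (a point): middle of that lever's thumb tab, 65 mm from the pivot: a steel plate 26 mm wide (cage x), 14 mm long, 8 mm thick on an arm 8 mm wide and 8 mm thick that ends 72 mm from the pivot. Push it from its outer (then upper) face in an arc about the pivot.
- hinge: bystander, to be left alone: white lift-off hinge lying open, 62 x 70 x 12 mm
- level: bystander, to be left alone: green plastic spirit level standing on edge, 24 x 260 x 50 mm
- screw_pot: bystander, to be left alone: clear acrylic pot of wood screws, 68 mm diameter, 75 mm tall
- screwdriver: bystander, to be left alone: screwdriver with a black handle, lying
- tape_roll: bystander, to be left alone: roll of paper tape, 72 mm diameter, 24 mm high
- offcut: bystander, to be left alone: wooden offcut 45 x 130 x 22 mm
- cutters: bystander, to be left alone: pair of steel pliers with black grips, lying, about 60 x 180 x 13 mm

How it is judged:
On the way, in this order (a step that is already met when the one before it is completed fails the run):
1. the card's lower edge is inside both guides (below 90 mm above the cage's origin), upright and in line, levers still open (under 0.6 rad) (horizontal distance between card and cage below 0.006 m and angle between the z axis of card and the z axis of cage, either way round below 0.06 rad and angle between the y axis of card and the y axis of cage, either way round below 0.06 rad and value of joint each of lever_left, lever_right below 0.6 rad and z of card in the frame of cage below 0.09 m), for 0.1 s.
2. with the levers open (under 0.6 rad), the card presses on the connector in the cage with more than 5 N for 0.2 s, its lower edge under 48.5 mm above the cage's origin (horizontal distance between card and cage below 0.006 m and angle between the z axis of card and the z axis of cage, either way round below 0.06 rad and angle between the y axis of card and the y axis of cage, either way round below 0.06 rad and value of joint each of lever_left, lever_right below 0.6 rad and z of card in the frame of cage below 0.0485 m and contact force between card and cage above 5 N), for 0.2 s.
At the end, for the whole second after the job is handed in: Both levers closed (over 1.70 rad of 1.833), both shoulders of the card less than 118 mm above the cage's origin (115 is fully home), the card in the guides (within 6 mm and 0.06 rad), at rest and released (value of joint each of lever_left, lever_right above 1.7 rad and z of each of shoulder_a, shoulder_b in the frame of cage below 0.118 m and horizontal distance between card and cage below 0.006 m and angle between the z axis of card and the z axis of cage, either way round below 0.06 rad and angle between the y axis of card and the y axis of cage, either way round below 0.06 rad and linear speed of card below 0.01 m/s); the robot touches nothing.
It fails at once if the card is forced: more than 18 N between card and cage while both levers are still open (under 0.6 rad) (value of joint each of lever_left, lever_right below 0.6 rad and contact force between card and cage above 18 N).
It fails at once if the robot pushes on the cage or its levers with more than 25 N (contact force between any of the arm, the fingers and cage above 25 N).
It fails at once if a bystander is moved more than 25 mm (distance of any of hinge, level, screw_pot, screwdriver, tape_roll, offcut, cutters from where it was at the start of the episode above 0.025 m).
It also fails if it takes over 72 s, if anything falls off the work surface, if the arm or the gripper's body presses on something with over 40 N, if the wrist force passes 120 N, or if a joint passes its speed limit or range.

## Working session

There is one attempt and no reset: what is moved stays moved. The work goes in short steps, Python scripts to look and compute and a tool call to move; the robot and the scene stay as the last step left them, time stands still between calls to the robot, and variables do not carry over. Pictures are saved under pics/ and viewed, and the job is handed in when it is done.

Besides the shell and the picture viewer there is one more tool, called after "Emit:" as a command line: name --pt "numbers of a row" for each row, then --argument value for the rest. apply_moves: Moves the arm, as the interface text tells. Its arguments: {"type":"object","properties":{"steps":{"type":"array"},"newtons":{"type":"number"}},"required":["steps"]}

```bash
ls; mkdir -p pics
python3 - <<'E'
from plant import ctrl,cams
import cv2,numpy as np
s=ctrl.read_state();print(s)
for n in("side","top"):
    p=cams.camera(n);cv2.imwrite(f"pics/{n}0.png",cv2.resize(p["frame"][:,:,::-1],(800,600)))
    print(n,p["mtx"],p["k1"],p["world_to_cam"],p["shot"])
    for k in["card","stand","cage","slot_mouth","connector_mid","shoulder_a","lever_left_pivot","lever_right_pivot","lever_left_tab","lever_right_tab"]:
        print(k,[(np.round(d["location"],1).tolist(),round(d["confidence"],2)) for d in cams.spot_point(p,k)[:4]])
E
```

```text
pics
{'time_s': 0.0, 'joint_pos': array([-1.42179697,  0.57652289,  0.02485314,  1.43791802, -0.01502455,
        1.12899266, -0.05650328]), 'qvel': array([-0.00096694,  0.00037979,  0.00012304, -0.00044646,  0.00086314,
       -0.00030616,  0.00022523]), 'joint_torque': array([-3.19030378e-04, -7.65758801e+01,  2.25033693e+00, -2.85966504e+01,
        1.52750860e-02,  1.29755886e-02, -7.11302761e-06]), 'eef_pos': array([0.15561084, 0.65634932, 0.23044552]), 'ee_rot': array([ 1.16130723e-01,  9.93233592e-01, -8.25875915e-04, -6.17460358e-05]), 'contact_force': array([ 0.26216652,  0.40205949, -0.36480485]), 'wrist_torque': array([ 0.05553963,  0.01139638, -0.05192663]), 'width': 0.08523087073610407}
side [[453.18995499   0.         278.60714343]
 [  0.         453.18995499 201.30878501]
 [  0.           0.           1.        ]] -0.06345859812929873 [[ 0.92505109 -0.37976844  0.00751136 -0.49880963]
 [-0.26994925 -0.67120499 -0.69037038  0.2412545 ]
 [ 0.26722254  0.63660019 -0.72341711  1.11716809]
 [ 0.          0.          0.          1.        ]] 1
card [([282.1, 323.6], 0.8)]
st
[... 622 characters left out ...]
895   0.00415584 -0.06926701  0.5561387 ]
 [ 0.06930398  0.00953316 -0.99755004  1.12362322]
 [ 0.          0.          0.          1.        ]] 2
card [([198.1, 345.2], 0.98)]
stand [([196.6, 345.5], 0.8), ([306.3, 133.8], 0.54)]
cage [([218.9, 181.5], 0.6)]
slot_mouth [([217.9, 171.8], 0.84), ([191.1, 264.4], 0.52)]
connector_mid [([223.1, 181.5], 0.71)]
shoulder_a [([187.3, 310.3], 0.81), ([206.4, 388.0], 0.6), ([224.8, 180.5], 0.4), ([208.3, 124.9], 0.24)]
lever_left_pivot [([206.4, 127.0], 0.78), ([198.3, 346.4], 0.7)]
lever_right_pivot [([226.4, 223.0], 0.9), ([115.8, 256.1], 0.47)]
lever_left_tab [([202.6, 109.3], 0.67)]
lever_right_tab [([230.8, 223.6], 0.57), ([308.5, 136.5], 0.26)]
```

View pics/side0.png

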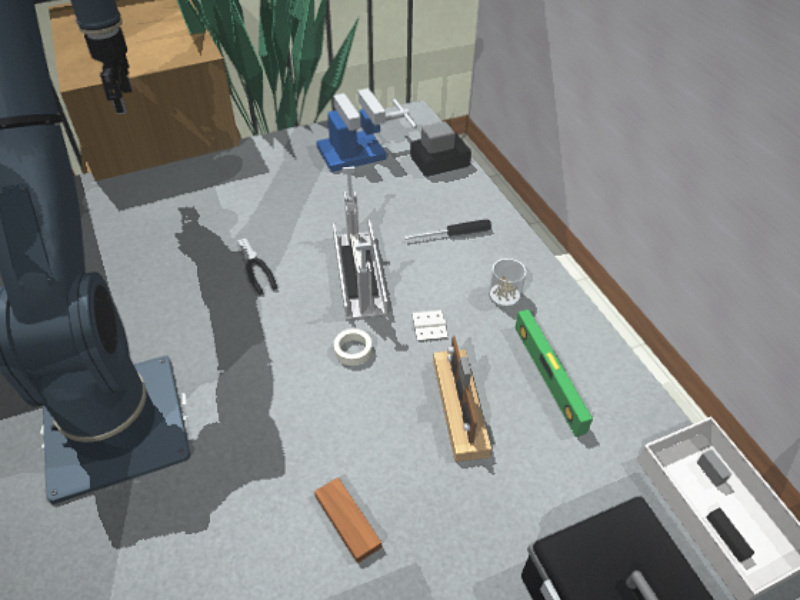

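View pics/top0.png

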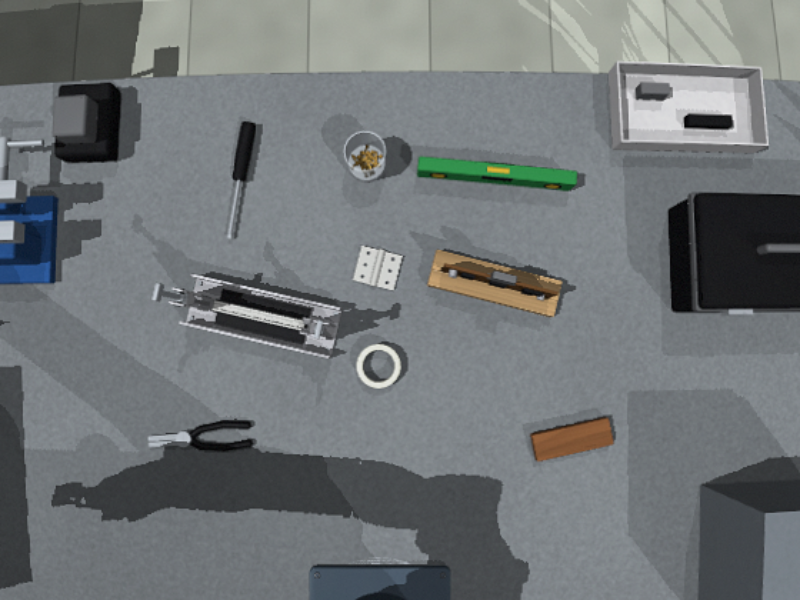

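The side view shows the cage at about (360,260) with both levers up and the card in its stand at about (462,400), in 800x600 pixels. The top view shows the cage at about (262,315) and the card grip at about (505,278). Next I'll turn these into world positions.

```bash
cat > h.py <<'E'
import numpy as np,cv2
def cloud(p):
    K=p["mtx"];H,W=p["z_map"].shape
    v,u=np.mgrid[0:H,0:W].astype(float)
    return unproj(p,u,v,p["z_map"])
def slopes(p,u,v):
    K=p["mtx"];pts=np.stack([np.ravel(u),np.ravel(v)],1).astype(float).reshape(-1,1,2)
    r=cv2.undistortPointsIter(pts,K,np.array([p["k1"],0,0,0,0.]),None,None,(3,50,1e-10)) if hasattr(cv2,'undistortPointsIter') else cv2.undistortPoints(pts,K,np.array([p["k1"],0,0,0.]))
    return r.reshape(np.shape(u)+(2,))
def unproj(p,u,v,z):
    s=slopes(p,u,v);c=np.concatenate([s,np.ones(s.shape[:-1]+(1,))],-1)*np.asarray(z)[...,None]
    T=np.linalg.inv(p["world_to_cam"]);return c@T[:3,:3].T+T[:3,3]
def ray_at_z(p,u,v,z):
    s=slopes(p,np.array(u,float),np.array(v,float));c=np.concatenate([s,np.ones(s.shape[:-1]+(1,))],-1)
    T=np.linalg.inv(p["world_to_cam"]);d=c@T[:3,:3].T;o=T[:3,3]
    return o+d*((z-o[2])/d[...,2])[...,None]
def proj(p,X):
    T=np.asarray(p["world_to_cam"]);r,_=cv2.Rodrigues(T[:3,:3].copy())
    return cv2.projectPoints(np.asarray(X,float).reshape(-1,1,3),r,T[:3,3].copy(),p["mtx"],np.array([p["k1"],0,0,0.]))[0].reshape(-1,2)
E
python3 - <<'E'
from plant import ctrl,cams
from h import *
P={n:cams.camera(n) for n in("top","side")}
import pickle;pickle.dump(P,open("P0.pkl","wb"))
zs=dict(slot_mouth=.113,connector_mid=.04,lever_left_pivot=.119,lever_right_pivot=.119,shoulder_a=.091,card=.006,cage=0,stand=0)
for n,p in P.items():
    C=cloud(p)
    for k,z in zs.items():
        for d in cams.spot_point(p,k)[:2]:
            r,c=d["location"];print(n,k,round(d["confidence"],2),ray_at_z(p,c,r,z).round(4),end=' | ')
    print()
    for k in["card","stand","cage","lever_left","lever_right"]:
        for d in cams.outline_of(p,k)[:2]:
            m=d["mask"];X=C[m&(p["z_map"]>0)]
            np.save(f"m_{n}_{k}.npy",m) 
            print(n,k,round(d["confidence"],2),m.sum(),np.percentile(X,[2,98],axis=0).round(3).tolist())
E
```

```text
top slot_mouth 0.93 [0.5268 0.2012 0.113 ] | top slot_mouth 0.33 [ 0.5664 -0.1813  0.113 ] | top connector_mid 0.85 [0.5178 0.1918 0.04  ] | top lever_left_pivot 0.93 [0.554 0.303 0.119] | top lever_right_pivot 0.77 [0.5128 0.0867 0.119 ] | top lever_right_pivot 0.27 [0.3419 0.2769 0.119 ] | top shoulder_a 0.67 [ 0.5956 -0.106   0.091 ] | top shoulder_a 0.66 [ 0.5554 -0.2704  0.091 ] | top card 0.91 [ 0.5855 -0.1932  0.006 ] | top card 0.49 [ 0.3282 -0.3127  0.006 ] | top cage 0.71 [0.5291 0.1987 0.    ] | top stand 0.96 [ 0.5804 -0.1894  0.    ] | top stand 0.66 [ 0.6076 -0.1161  0.    ] | 
top card 0.95 624 [[0.556, -0.27, 0.026], [0.6, -0.104, 0.127]]
top card 0.37 842 [[0.753, -0.01, 0.003], [0.817, 0.052, 0.078]]
top stand 0.93 1868 [[0.532, -0.287, 0.003], [0.626, -0.087, 0.047]]
top stand 0.66 4102 [[0.472, 0.074, 0.004], [0.583, 0.314, 0.188]]
top cage 0.72 4201 [[0.471, 0.073, 0.004], [0.583, 0.314, 0.189]]
top lever_left 0.42 174 [[0.543, 0.293, -0.001], [0.57, 0.381, 0.192]]
side slot_mouth 0.92 [0.5257 0.198  0.113 ] | side connector_mid 0.89 [0.5149 0.1933 0.04  ] | side
[... 349 characters left out ...]
0.91 [0.5197 0.2085 0.    ] | side stand 0.92 [ 0.5801 -0.1848  0.    ] | 
side card 0.64 665 [[0.554, -0.276, 0.025], [0.597, -0.113, 0.125]]
side card 0.58 2153 [[0.465, 0.07, -0.002], [0.586, 0.333, 0.185]]
side stand 0.94 1215 [[0.529, -0.296, 0.004], [0.607, -0.096, 0.031]]
side stand 0.54 2065 [[0.466, 0.069, 0.001], [0.582, 0.316, 0.185]]
side cage 0.73 2144 [[0.467, 0.068, -0.001], [0.586, 0.317, 0.185]]
side cage 0.73 112 [[0.544, 0.29, -0.003], [0.614, 0.517, 0.189]]
side lever_left 0.63 60 [[0.546, 0.291, 0.119], [0.56, 0.312, 0.189]]
side lever_right 0.73 2041 [[0.467, 0.069, 0.003], [0.581, 0.311, 0.185]]
side lever_right 0.31 636 [[0.554, -0.276, 0.025], [0.599, -0.109, 0.125]]
```

Run:
```python
import pickle,cv2,numpy as np
P=pickle.load(open("P0.pkl","rb"))
a=P["top"]["frame"][175:265,95:255,::-1];cv2.imwrite("pics/c1.png",cv2.resize(a,(800,450),interpolation=cv2.INTER_CUBIC))
a=P["top"]["frame"][165:230,290:400,::-1];b=cv2.resize(a,(770,455),interpolation=cv2.INTER_CUBIC);cv2.imwrite("pics/c2.png",b)
a=P["side"]["frame"][100:230,215:300,::-1];cv2.imwrite("pics/c3.png",cv2.resize(a,(392,600),interpolation=cv2.INTER_CUBIC))
```

```text
(no output)
```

View pics/c1.png

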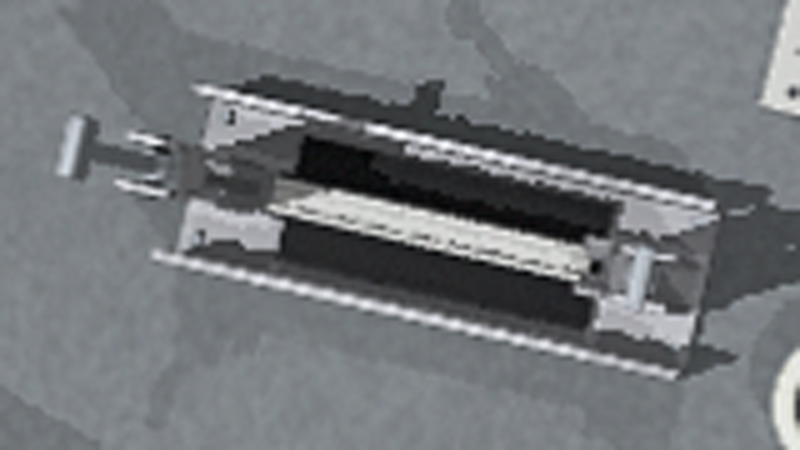

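View pics/c2.png

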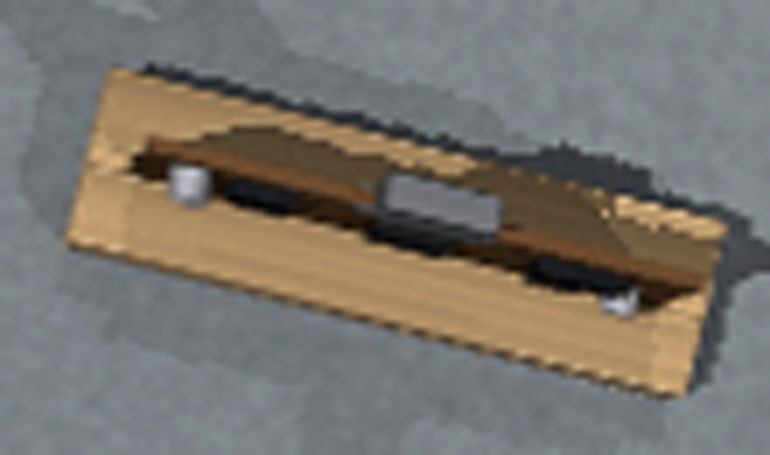

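View pics/c3.png

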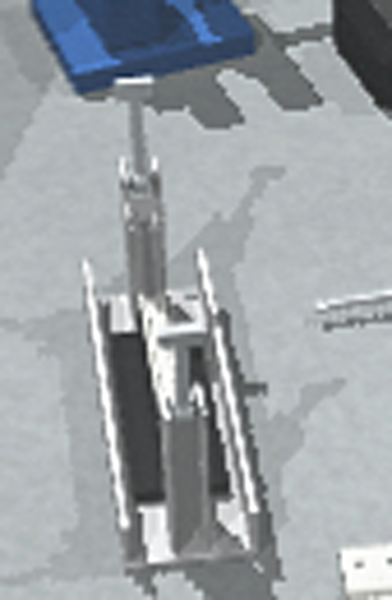

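Run:
```python
import pickle,numpy as np,cv2
from h import *
P=pickle.load(open("P0.pkl","rb"))
def rect(X):
    r=cv2.minAreaRect((X[:,:2]*1000).astype(np.float32));return np.round(r[0],1),np.round(r[1],1),round(r[2],2)
for n in P:
    p=P[n];C=cloud(p)
    x,y,z=C[...,0],C[...,1],C[...,2]; ok=p["z_map"]>0
    roi=ok&(x>.45)&(x<.6)&(y>.05)&(y<.34)
    print(n,"cage hist",np.histogram(z[roi],bins=np.arange(-.01,.2,.01)))
    m=ok&(x>.5)&(x<.65)&(y>-.32)&(y<-.06)
    print("stand hist",np.histogram(z[m],bins=np.arange(-.01,.14,.01))[0])
    b=m&(z>.115);X=C[b];print("block",b.sum(),X[:,2].mean(),np.median(X[:,2]),rect(X),X.mean(0))
    b=m&(z>.022)&(z<.034);X=C[b];print("standtop",b.sum(),np.median(X[:,2]),rect(X),X.mean(0))
    b=m&(z>.083)&(z<.1);X=C[b];d=np.cov(X[:,:2].T);w,V=np.linalg.eigh(d);print("board top",b.sum(),X.mean(0),np.degrees(np.arctan2(V[0,1],V[1,1])),np.sqrt(w),rect(X))
# ground noise
    g=ok&(abs(z)<.01)&(x>.45)&(x<.5)&(y>-.1)&(y<.05);print("ground",z[g].mean(),z[g].std())
```

```text
top cage hist (array([1165, 3306, 1149,  360,  250,  751,  162,   17,   19,    7,   18,
         98,   97,   96,   37,   10,    9,   11,   12,   70]), array([-0.01,  0.  ,  0.01,  0.02,  0.03,  0.04,  0.05,  0.06,  0.07,
        0.08,  0.09,  0.1 ,  0.11,  0.12,  0.13,  0.14,  0.15,  0.16,
        0.17,  0.18,  0.19]))
stand hist [1563 2888   43 1265  503   25   61   57  112   76  129   14   13  100
    0]
block 107 0.1245884413014973 0.12497143920889586 (array([ 579.9, -187.9]), array([36.2, 12.6]), 75.4) [ 0.57951648 -0.18757495  0.12458844]
standtop 1730 0.02879302983160581 (array([ 579.6, -188.9]), array([212.2,  60.7]), 75.45) [ 0.57847974 -0.18600219  0.02871103]
board top 191 [ 0.57895892 -0.19039788  0.09093921] 14.531464476699938 [0.00198299 0.05763711] (array([ 578.5, -189. ]), array([179.2,   9.9]), 74.8)
ground 0.0007699349404857843 0.0021676966269919126
side cage hist (array([1162,  938,  408,   88,  177,  255,   59,   49,   49,   45,   41,
         51,   57,   78,   18,   17,   14,   19,   31,   66]), array([-0.01,  0.  ,  0.01,  0.02,  0.03,  0.04,  0.05,  0.06,  0.07,
        0.08,  0.09,  0.1 ,  0.11,  0.12,  0.13,  0.14,  0.15,  0.16,
        0.17,  0.18,  0.19]))
stand hist [2230 1001  102 1135   80   45   77   85  110   98   65   21   25   66
    0]
block 78 0.12260442404387721 0.12313612174902444 (array([ 579. , -190.2]), array([37.4, 12.3]), 75.77) [ 0.57786263 -0.19214217  0.12260442]
standtop 1173 0.02694556404254389 (array([ 579.5, -188.7]), array([213.4,  61. ]), 75.88) [ 0.56977827 -0.20707683  0.02696236]
board top 145 [ 0.57529548 -0.20242921  0.08981543] 14.23174115130536 [0.00228573 0.05538701] (array([ 578.7, -188.8]), array([181.2,  10.8]), 76.68)
ground -0.0009992229623841174 0.0025782910964792
```

Run:
```python
import pickle,numpy as np,cv2
from h import *
P=pickle.load(open("P0.pkl","rb"))
def rect(X):
    r=cv2.minAreaRect((X[:,:2]*1000).astype(np.float32));return np.round(r[0],1),np.round(r[1],1),round(r[2],2)
for n in P:
    p=P[n];C=cloud(p)
    x,y,z=C[...,0],C[...,1],C[...,2]; ok=p["z_map"]>0
    roi=ok&(x>.45)&(x<.61)&(y>.05)&(y<.34)
    for lo,hi in[(.03,.038),(.038,.043),(.043,.048),(.035,.055),(.048,.06)]:
        b=(roi&(z>lo)&(z<hi)).astype(np.uint8)
        X=C[b>0];print(n,lo,hi,len(X),rect(X))
    # local frame
    a=np.radians(12.5);c0=np.array([.5245,.198])
    d=C[...,:2]-c0; ly=d[...,0]*np.sin(a)+d[...,1]*np.cos(a); lx=d[...,0]*np.cos(a)-d[...,1]*np.sin(a)
    for lo,hi in[(.097,.108),(.108,.118),(.118,.128),(.128,.14)]:
        for s in(1,-1):
            b=ok&(abs(lx)<.05)&(s*ly>.06)&(s*ly<.16)&(z>lo)&(z<hi)
            if b.sum():print(lo,s,b.sum(),"lx",np.percentile(lx[b],[0,10,50,90,100]).round(4),"ly",np.percentile(ly[b],[0,10,50,90,100]).round(4))
    for s in(1,-1):
        b=ok&(abs(lx)<.05)&(s*ly>.06)&(s*ly<.2)&(z>.17);print("tab",s,b.sum(),"lx",np.percentile(lx[b],[0,10,50,90,100]).round(4),"ly",np.percentile(ly[b],[0,10,50,90,100]).round(4),"z",np.percentile(z[b],[0,50,100]))
    b=ok&(abs(lx)<.012)&(abs(ly)<.07);print("conn",np.percentile(z[b],[10,50,90]))
    b=b&(z>.03);X=C[b];Y=np.polyfit(ly[b],lx[b],1);print("line",Y,np.degrees(Y[0]))
```

```text
top 0.03 0.038 179 (array([529. , 191.5]), array([242.6,  82.2]), 76.34)
top 0.038 0.043 300 (array([527.6, 194.2]), array([247.3,  84.9]), 76.96)
top 0.043 0.048 423 (array([527. , 192.9]), array([250.7,  84.7]), 76.94)
top 0.035 0.055 1076 (array([527.3, 192.7]), array([250.7,  85. ]), 77.07)
top 0.048 0.06 261 (array([518.8, 181. ]), array([215.4,  66.2]), 67.65)
0.097 1 45 lx [-0.008  -0.0034  0.0024  0.0113  0.0169] ly [0.076  0.0768 0.0858 0.0915 0.0952]
0.097 -1 39 lx [-0.0084 -0.0056  0.0008  0.0106  0.0157] ly [-0.1264 -0.1033 -0.0949 -0.087  -0.085 ]
0.108 1 68 lx [-0.0081 -0.0061  0.0063  0.0149  0.0165] ly [0.0752 0.0784 0.0914 0.0951 0.1141]
0.108 -1 46 lx [-0.0089 -0.0071  0.0082  0.0144  0.0156] ly [-0.1265 -0.103  -0.0944 -0.0866 -0.0852]
0.118 1 39 lx [-0.0081 -0.0046  0.0033  0.0149  0.018 ] ly [0.0946 0.0963 0.1002 0.1093 0.1161]
0.118 -1 33 lx [-0.009  -0.0083  0.0008  0.0135  0.0156] ly [-0.126  -0.1216 -0.1177 -0.1051 -0.0859]
0.128 1 50 lx [-0.0085 -0.0069  0.0038  0.0163  0.0175] ly [0.0942 0.0969 0.1028 0.1141 0.1165]
0.128 -1 16 lx [-0.009  -0.0074  0.0124  
[... 1234 characters left out ...]
0.0159] ly [0.0899 0.0938 0.0991 0.1051 0.1113]
0.118 -1 48 lx [-0.0109 -0.0089  0.0045  0.0141  0.0162] ly [-0.1303 -0.1266 -0.1172 -0.1105 -0.1055]
0.128 1 11 lx [0.0012 0.0017 0.0045 0.0144 0.0149] ly [0.0898 0.1009 0.1026 0.107  0.1096]
0.128 -1 14 lx [-0.0095 -0.0082  0.002   0.0092  0.0137] ly [-0.1276 -0.1231 -0.1181 -0.1115 -0.1095]
tab 1 48 lx [-0.0089 -0.0059  0.004   0.0137  0.0169] ly [0.1068 0.1109 0.1141 0.1189 0.1223] z [0.17088809 0.18244519 0.18995658]
tab -1 56 lx [-0.0101 -0.0072  0.0028  0.0116  0.0142] ly [-0.1259 -0.124  -0.1225 -0.1196 -0.1152] z [0.17362648 0.18527623 0.19303328]
conn [0.01586724 0.04049535 0.04944667]
line [ 0.04957832 -0.00066967] 2.8406287684631146
```

```bash
cat >> h.py <<'E'
def sim(pos,ang,rows):
    # ang: world angle of tool y (deg); tool x = ang+90 ; z down
    p=np.array(pos,float);a=np.radians(ang)
    for r in rows:
        tx=np.array([np.cos(a+np.pi/2),np.sin(a+np.pi/2)]);ty=np.array([np.cos(a),np.sin(a)])
        p[:2]+=r[0]*tx+r[1]*ty;p[2]-=r[2];a-=r[3]
    return p,np.degrees(a)
def st():
    from plant import ctrl
    from scipy.spatial.transform import Rotation as R
    s=ctrl.read_state();M=R.from_quat(s["ee_rot"]).as_matrix()
    return s,s["eef_pos"],np.degrees(np.arctan2(M[1,1],M[0,1])),M
def delta(pos,ang,goal,gang):
    a=np.radians(ang);d=np.array(goal)-pos
    tx=np.array([-np.sin(a),np.cos(a)]);ty=np.array([np.cos(a),np.sin(a)])
    return d[:2]@tx,d[:2]@ty,-d[2],np.radians(ang-gang)
E
python3 - <<'E'
from h import *
s,p,a,M=st();print(p,a,M[:,2])
for dy in(-.003,-.004,-.0045):
    q,b=sim(p,a,[[-.0435,dy,0,.0663,0]]*12);print(q,b);q,b=sim(q,b,[[-.0435,dy,0,.0663,0]]*12);print(dy,q,b,delta(q,b,[.5795,-.189,.2],-14.5))
E
```

```text
[0.15572614 0.65680363 0.23129255] 76.65877653284232 [-2.32433570e-05  1.17333431e-05 -1.00000000e+00]
[0.55634559 0.34178133 0.23129255] 31.074254352234018
-0.003 [ 0.61170637 -0.16484493  0.23129255] -14.510267828374284 (np.float64(-0.03145400329404595), np.float64(-0.025126937542479084), np.float64(0.031292550537186825), np.float64(-0.00017920741216094615))
[0.54977012 0.33211821 0.23129255] 31.074254352234018
-0.004 [ 0.5936268  -0.17657411  0.23129255] -14.510267828374284 (np.float64(-0.015569062886162829), np.float64(-0.01056284614946556), np.float64(0.031292550537186825), np.float64(-0.00017920741216094615))
[0.54648239 0.32728665 0.23129255] 31.074254352234018
-0.0045 [ 0.58458702 -0.18243869  0.23129255] -14.510267828374284 (np.float64(-0.007626592682221119), np.float64(-0.003280800452958667), np.float64(0.031292550537186825), np.float64(-0.00017920741216094615))
```

Run:
```python
import pickle
from h import *
P=pickle.load(open("P0.pkl","rb"))
for n in P:
    C=cloud(P[n]).reshape(-1,3);m=(C[:,0]>.2)&(C[:,0]<.75)&(C[:,1]>-.35)&(C[:,1]<.7)&(C[:,2]>.1)
    X=C[m]
    for y in np.arange(-.3,.7,.05):
        k=X[(X[:,1]>=y)&(X[:,1]<y+.05)]
        if len(k)>5:print(n,round(y,2),len(k),k[:,0].min().round(2),k[:,0].max().round(2),k[:,2].max().round(3))
```

```text
top -0.25 15 0.57 0.58 0.128
top -0.2 112 0.57 0.59 0.13
top -0.05 948 0.48 0.48 1.159
top 0.05 124 0.49 0.52 0.195
top 0.1 60 0.5 0.52 0.118
top 0.25 181 0.53 0.56 0.15
top 0.3 139 0.54 0.57 0.193
top 0.55 685 0.62 0.73 0.148
top 0.6 39 0.62 0.71 0.115
side -0.25 43 0.57 0.58 0.125
side -0.2 69 0.57 0.59 0.126
side 0.05 165 0.49 0.52 0.193
side 0.1 8 0.49 0.52 0.113
side 0.25 108 0.53 0.56 0.164
side 0.3 77 0.54 0.57 0.19
side 0.55 336 0.61 0.73 0.146
side 0.6 270 0.61 0.73 0.145
side 0.65 128 0.61 0.73 0.144
```

Emit:
apply_moves --pt "-0.0435 -0.0045 0 0.0663 0" --pt "-0.0435 -0.0045 0 0.0663 0" --pt "-0.0435 -0.0045 0 0.0663 0"

```text
time_s: 2.8
eef_pos: [0.2775, 0.6051, 0.2312]
ee_rot: [0.215, 0.977, 0.0, 0.0]
contact_force: [0.9, -0.1, 0.7]
width: 0.0854
```

Emit:
apply_moves --pt "-0.0435 -0.0045 0 0.0663 0" --pt "-0.0435 -0.0045 0 0.0663 0" --pt "-0.0435 -0.0045 0 0.0663 0" --pt "-0.0435 -0.0045 0 0.0663 0" --pt "-0.0435 -0.0045 0 0.0663 0" --pt "-0.0435 -0.0045 0 0.0663 0" --pt "-0.0435 -0.0045 0 0.0663 0" --pt "-0.0435 -0.0045 0 0.0663 0" --pt "-0.0435 -0.0045 0 0.0663 0" --pt "-0.0435 -0.0045 0 0.0663 0" --pt "-0.0435 -0.0045 0 0.0663 0" --pt "-0.0435 -0.0045 0 0.0663 0"

```text
time_s: 4.0
eef_pos: [0.595, 0.2037, 0.2314]
ee_rot: [0.577, 0.817, 0.0, 0.0]
contact_force: [1.0, 0.4, 0.0]
width: 0.0855
```

Emit:
apply_moves --pt "-0.0435 -0.0045 0 0.0663 0" --pt "-0.0435 -0.0045 0 0.0663 0" --pt "-0.0435 -0.0045 0 0.0663 0" --pt "-0.0435 -0.0045 0 0.0663 0" --pt "-0.0435 -0.0045 0 0.0663 0" --pt "-0.0435 -0.0045 0 0.0663 0" --pt "-0.0435 -0.0045 0 0.0663 0" --pt "-0.0435 -0.0045 0 0.0663 0" --pt "-0.0435 -0.0045 0 0.0663 0"

```text
time_s: 4.9
eef_pos: [0.5844, -0.1841, 0.2314]
ee_rot: [0.791, 0.611, 0.0, 0.0]
contact_force: [0.4, -0.5, -0.3]
width: 0.0853
```

Run:
```python
from h import *
s,p,a,M=st();print(s["time_s"],p,a,M[:,2],s["contact_force"],s["joint_pos"])
print(delta(p,a,[.5795,-.189,.125],-14.5))
```

```text
4.9 [ 0.58437998 -0.18405055  0.2313747 ] -14.64386397731665 [ 4.87862390e-04 -9.90942030e-05 -9.99999876e-01] [ 0.36423786 -0.53981047 -0.25961946] [-0.07858996  0.52481838  0.4971174   1.62356984 -0.27700443  1.06344805
  0.24196136]
(np.float64(-0.0060223801536165395), np.float64(-0.00347019114513141), np.float64(0.10637470409873345), np.float64(-0.0025109000791899857))
```

Emit:
apply_moves --pt "-0.006 -0.0035 0.03 -0.0025 0" --pt "0 0 0.04 0 0" --pt "0 0 0.03 0 0" --pt "0 0 0.02 0 0" --pt "0 0 0.016 0 0" --pt "0 0 0 0 0"

```text
time_s: 5.5
eef_pos: [0.5786, -0.1868, 0.0933]
ee_rot: [0.79, 0.613, -0.001, -0.001]
contact_force: [-0.0, -0.1, -0.2]
width: 0.0857
```

Run:
```python
from plant import cams
from h import *
s,p,a,M=st();print(s["time_s"],p,a,M[:,2],s["contact_force"])
for n in("top","side"):
    q=cams.camera(n);u,v=proj(q,p)[0].astype(int);f=q["frame"][max(0,v-60):v+60,max(0,u-80):u+80,::-1];cv2.imwrite(f"pics/g_{n}.png",cv2.resize(f,(640,480)))
```

```text
5.5 [ 0.57859173 -0.18676529  0.09329982] -14.35536974090318 [-0.00347411  0.00100576 -0.99999346] [-0.0114696  -0.1449955  -0.20405235]
```

View pics/g_side.png

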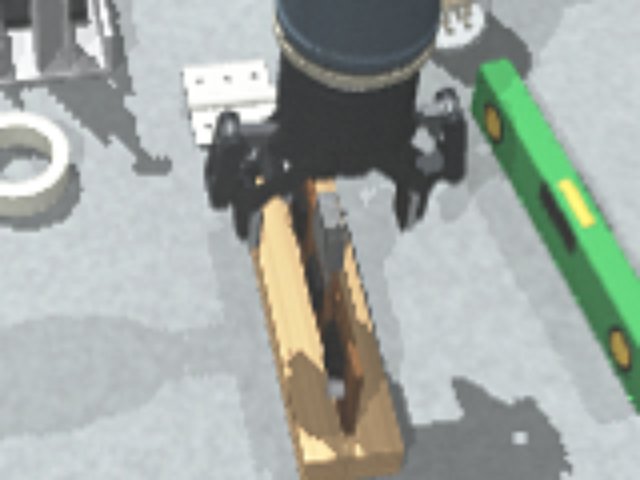

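Emit:
apply_moves --pt "0 0 0 0 1" --pt "0 0 0 0 1" --pt "0 0 0 0 1" --pt "0 0 0 0 1" --pt "0 0 0 0 1" --pt "0 0 0 0 1" --pt "0 0 0 0 1" --pt "0 0 0 0 1" --newtons 60

```text
time_s: 6.4
eef_pos: [0.5801, -0.1875, 0.0957]
ee_rot: [0.79, 0.613, 0.0, 0.0]
contact_force: [0.1, -0.1, 5.6]
width: 0.0113
```

Run:
```python
from h import *
s,p,a,M=st();print(s["time_s"],p,a,M[:,2],s["contact_force"],s["wrist_torque"],s["width"])
```

```text
6.4 [ 0.58005353 -0.18747143  0.09565478] -14.360908189941975 [ 7.51162779e-04 -2.17956067e-04 -9.99999694e-01] [ 0.07010442 -0.05334814  5.6290486 ] [ 0.10248239 -0.03852899  0.00535842] 0.011273897254746095
```

Emit:
apply_moves --pt "0 0 -0.005 0 1" --pt "0 0 -0.01 0 1" --pt "0 0 -0.015 0 1" --pt "0 0 -0.02 0 1" --pt "0 0 -0.035 0 1" --pt "0 0 -0.045 0 1" --pt "0 0 -0.045 0 1" --pt "0 0 -0.03 0 1" --pt "0 0 -0.01 0 1" --pt "0 0 0 0 1"

```text
time_s: 7.4
eef_pos: [0.5798, -0.1875, 0.3113]
ee_rot: [0.79, 0.613, 0.001, 0.001]
contact_force: [-0.4, -0.1, -3.3]
width: 0.0109
```

Run:
```python
from h import *
import pickle
from plant import cams
s,p,a,M=st();print(s["time_s"],p,a,M[:,2],s["contact_force"],s["wrist_torque"],s["width"])
for n in("top","side"):
    q=cams.camera(n);pickle.dump(q,open(f"L_{n}.pkl","wb"));u,v=proj(q,p)[0].astype(int);f=q["frame"][max(0,v-75):v+75,max(0,u-100):u+100,::-1];cv2.imwrite(f"pics/l_{n}.png",cv2.resize(f,(640,480)))
```

```text
7.4 [ 0.57977943 -0.18748855  0.31128737] -14.36320232866702 [ 1.63442298e-03 -2.72504861e-04 -9.99998627e-01] [-0.38912251 -0.07455098 -3.33614287] [-0.0278184  -0.02846602 -0.04024089] 0.010882581946534893
```

View pics/l_side.png

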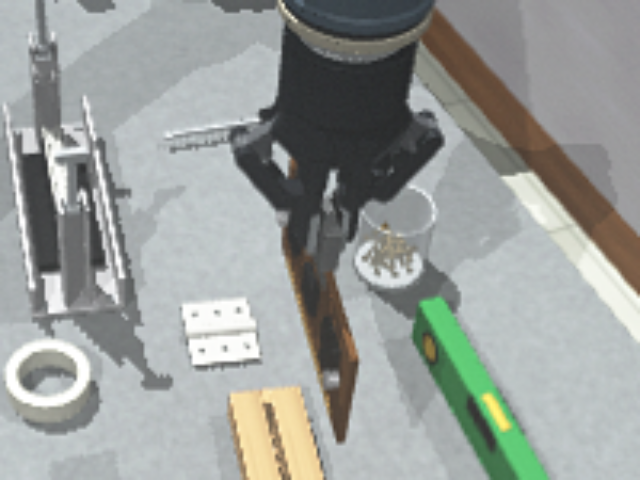

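View pics/l_top.png

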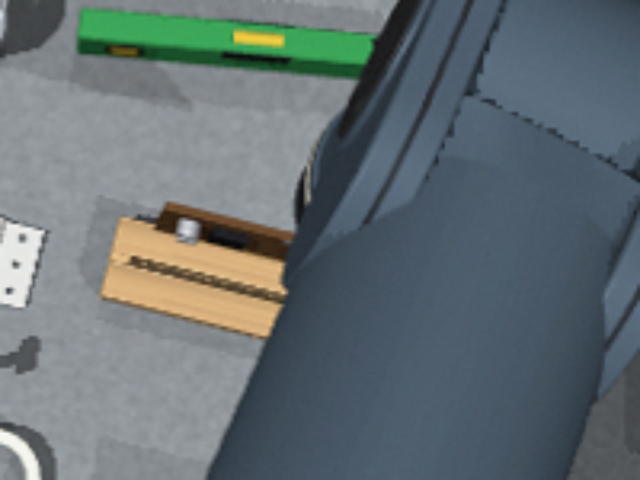

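The side view shows the card hanging upright in the jaws, clear of the stand. Next I'll measure how it sits in the hand.

```bash
cat > inhand.py <<'E'
from h import *
def inhand(q,p,a,ofs=0.0897):
    C=cloud(q);a=np.radians(a+90) # tool x dir angle => card y dir (or -)
    ty=np.array([np.cos(a),np.sin(a)]);tx=np.array([np.sin(a),-np.cos(a)])
    d=C[...,:2]-p[:2];ly=d@ty;lx=d@tx;lz=C[...,2]-(p[2]-ofs)
    m=(q["z_map"]>0)&(abs(lx)<.02)&(abs(ly)<.12)&(lz>-.02)&(lz<.08)
    return lx[m],ly[m],lz[m],m
E
python3 - <<'E'
import pickle
from inhand import *
s,p,a,M=st()
for n in("side","top"):
    q=pickle.load(open(f"L_{n}.pkl","rb"))
    lx,ly,lz,m=inhand(q,p,a);print(n,m.sum(),"ly",np.percentile(ly,[0,1,50,99,100]).round(4),"lz",np.percentile(lz,[0,1,3,99]).round(4))
    A=np.c_[ly,lz,np.ones_like(ly)];k=np.ones(len(ly),bool)
    for _ in range(6):
        c=np.linalg.lstsq(A[k],lx[k],rcond=None)[0];r=lx-A@c;k=abs(r-np.median(r[k]))<.004
    print("plane yaw,roll deg",np.degrees(c[:2]),"lx0",c[2],k.sum())
    for lo in np.arange(-.09,.09,.02):
        b=(ly>lo)&(ly<lo+.02)&k
        if b.sum()>5:print(round(lo,2),lz[b].min().round(4),np.percentile(lz[b],5).round(4),b.sum())
E
```

```text
side 642 ly [-0.0944 -0.0934 -0.0331  0.0837  0.087 ] lz [-0.0025 -0.      0.0024  0.0789]
plane yaw,roll deg [-0.91953212 -1.67621866] lx0 -0.0023050559119940474 538
-0.09 -0.0001 0.0041 101
-0.07 -0.0001 0.0032 49
-0.05 -0.0001 0.0021 37
-0.03 -0.0004 0.0043 92
-0.01 0.0004 0.005 63
0.01 -0.0006 0.0022 25
0.03 -0.0019 0.0028 56
0.05 0.0014 0.0023 31
0.07 0.0008 0.004 23
top 273 ly [0.0085 0.0117 0.0532 0.0873 0.0874] lz [0.0024 0.0035 0.0056 0.0796]
plane yaw,roll deg [ 0.31280278 -1.58652408] lx0 -0.000845658545870441 220
0.01 0.0024 0.0049 60
0.03 0.0054 0.0065 50
0.05 0.0027 0.0085 51
0.07 0.0035 0.011 58
```

Run:
```python
from h import *
s,p,a,M=st()
print(delta(p,a,[.5267,.1941,.311],-12.95))
print(sim(p,a,[[.0382,-.0037,0,0,1]]*10))
```

```text
(np.float64(0.3560952870102935), np.float64(-0.14509571813851363), np.float64(-0.002361564845674069), np.float64(-0.024581017169078505))
(array([0.6378432 , 0.19238927, 0.30863844]), np.float64(-14.358388539926812))
```

Emit:
apply_moves --pt "0.015 -0.006 0 0 1" --pt "0.03 -0.012 0 0 1" --pt "0.036 -0.0145 0 0 1" --pt "0.036 -0.0145 0 0 1" --pt "0.036 -0.0145 0 -0.005 1" --pt "0.036 -0.0145 0 -0.005 1" --pt "0.036 -0.0145 0 -0.005 1" --pt "0.036 -0.0145 0 -0.005 1" --pt "0.036 -0.0145 0 -0.005 1" --pt "0.03 -0.0125 0 0 1" --pt "0.02 -0.009 0 0 1" --pt "0.009 -0.0035 0 0 1"

```text
time_s: 8.7
eef_pos: [0.5226, 0.1962, 0.3085]
ee_rot: [0.781, 0.625, -0.001, -0.001]
contact_force: [0.3, -0.1, -3.4]
width: 0.0112
```

Run:
```python
from h import *
import pickle
from plant import cams
s,p,a,M=st();print(s["time_s"],p,a,M[:,2],s["contact_force"],s["wrist_torque"],s["width"])
print(delta(p,a,[.5267,.1941,.31],-12.95))
from inhand import *
for n in("top","side"):
    q=cams.camera(n);pickle.dump(q,open(f"L_{n}.pkl","wb"));u,v=proj(q,p)[0].astype(int);f=q["frame"][max(0,v-75):v+75,max(0,u-100):u+100,::-1];cv2.imwrite(f"pics/m_{n}.png",cv2.resize(f,(640,480)))
    lx,ly,lz,m=inhand(q,p,a);
    if m.sum()<30: print(n,m.sum());continue
    print(n,m.sum(),"ly",np.percentile(ly,[0,1,50,99,100]).round(4),"lz",np.percentile(lz,[0,1,3,99]).round(4))
    A=np.c_[ly,lz,np.ones_like(ly)];k=np.ones(len(ly),bool)
    for _ in range(6):
        c=np.linalg.lstsq(A[k],lx[k],rcond=None)[0];r=lx-A@c;k=abs(r-np.median(r[k]))<.004
    print("plane yaw,roll deg",np.degrees(c[:2]),"lx0",c[2],k.sum())
```

```text
8.7 [0.52257316 0.19623378 0.30852062] -12.678955557807893 [-3.31161854e-03 -3.19811549e-04 -9.99994465e-01] [ 0.29513736 -0.10744347 -3.41923287] [-0.0080062  -0.02954637 -0.06101085] 0.01116848102806313
(np.float64(-0.001175961042827321), np.float64(0.004494548821710228), np.float64(-0.0014793835256582955), np.float64(0.0047306179354837))
top 122 ly [-0.0924 -0.0922 -0.0668 -0.0093 -0.007 ] lz [0.0055 0.0067 0.008  0.0759]
plane yaw,roll deg [-1.18307002 -5.28282132] lx0 -0.0003955531755020353 92
side 188 ly [-0.0964 -0.0953 -0.0707  0.0642  0.0667] lz [-0.0017  0.0002  0.0046  0.0784]
plane yaw,roll deg [-2.5032405 -0.8063935] lx0 -0.005429745781168117 166
```

View pics/m_side.png

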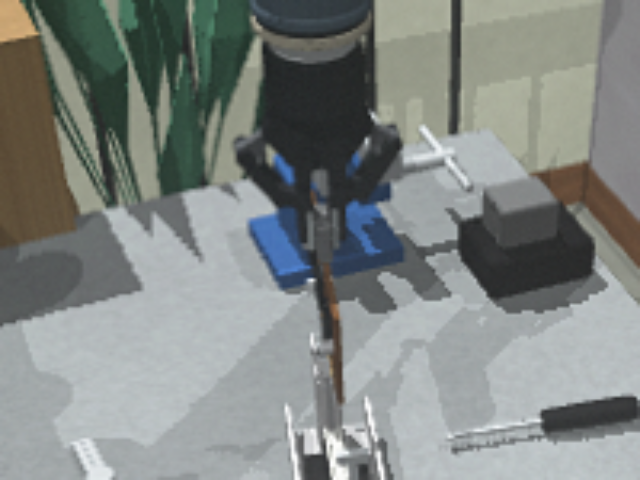

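View pics/m_top.png

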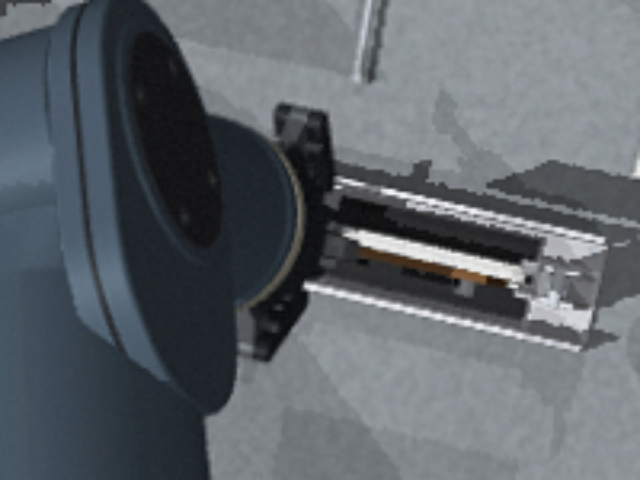

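Emit:
apply_moves --pt "0 0 0 0 1" --pt "0 0 0 0 1"

```text
time_s: 9.0
eef_pos: [0.5248, 0.191, 0.3102]
ee_rot: [0.783, 0.622, -0.0, 0.0]
contact_force: [-0.9, 0.2, -3.3]
width: 0.0112
```

Run:
```python
from h import *
s,p,a,M=st();print(s["time_s"],p,a,M[:,2])
print(delta(p,a,[.5267,.1941,.31],-12.95))
```

```text
9.0 [0.52482202 0.19103951 0.31020208] -13.069236523400086 [-5.65697205e-05 -8.02739068e-04 -9.99999676e-01]
(np.float64(0.0034058823746639846), np.float64(0.001137270936714864), np.float64(0.0002020773151813482), np.float64(-0.0020810699219627775))
```

Descend to just above the mouth, then look.

Emit:
apply_moves --pt "0.0034 0.0011 0.01 -0.002 1" --pt "0 0 0.02 0 1" --pt "0 0 0.02 0 1" --pt "0 0 0.02 0 1" --pt "0 0 0.01 0 1" --pt "0 0 0 0 1" --pt "0 0 0 0 1"

```text
time_s: 9.7
eef_pos: [0.5268, 0.1956, 0.2307]
ee_rot: [0.782, 0.624, 0.0, 0.0]
contact_force: [-0.5, 0.4, -2.0]
width: 0.0114
```

Run:
```python
from h import *
import pickle
from plant import cams
s,p,a,M=st();print(s["time_s"],p,a,M[:,2],s["contact_force"],s["wrist_torque"],s["width"])
print(delta(p,a,[.5267,.1941,.23],-12.95))
from inhand import *
for n in("top","side"):
    q=cams.camera(n);pickle.dump(q,open(f"L_{n}.pkl","wb"));u,v=proj(q,p)[0].astype(int);f=q["frame"][max(0,v-20):v+70,max(0,u-60):u+60,::-1]
    if n=="top":f=q["frame"][v-15:v+75,u-50:u+70,::-1]
    cv2.imwrite(f"pics/n_{n}.png",cv2.resize(f,(800,600),interpolation=cv2.INTER_CUBIC))
    lx,ly,lz,m=inhand(q,p,a);
    if m.sum()<30: print(n,m.sum());continue
    print(n,m.sum(),"ly",np.percentile(ly,[0,1,50,99,100]).round(4),"lz",np.percentile(lz,[0,1,3,99]).round(4))
    A=np.c_[ly,lz,np.ones_like(ly)];k=np.ones(len(ly),bool)
    for _ in range(6):
        c=np.linalg.lstsq(A[k],lx[k],rcond=None)[0];r=lx-A@c;k=abs(r-np.median(r[k]))<.004
    print("plane yaw,roll deg",np.degrees(c[:2]),"lx0",c[2],k.sum())
```

```text
9.7 [0.52684904 0.19563834 0.23069453] -12.850572866994316 [ 4.84265717e-04 -2.47512406e-05 -9.99999882e-01] [-0.51104501  0.35523411 -2.0409744 ] [0.015601   0.01980104 0.04045858] 0.011448179991818772
(np.float64(-0.0015329590373923986), np.float64(0.0001968303740380089), np.float64(0.0006945337323280842), np.float64(0.0017353308367674992))
top 171 ly [-0.1198 -0.1197 -0.0915 -0.0101 -0.0028] lz [-0.0195 -0.0188 -0.017   0.0772]
plane yaw,roll deg [-1.95267995 -3.07745074] lx0 -0.0034669972303247565 96
side 238 ly [-0.1199 -0.1199 -0.0787  0.1127  0.1174] lz [-0.0194 -0.0194 -0.0186  0.0776]
plane yaw,roll deg [-2.55019809 -0.7193184 ] lx0 -0.005523483444225472 166
```

View pics/n_side.png

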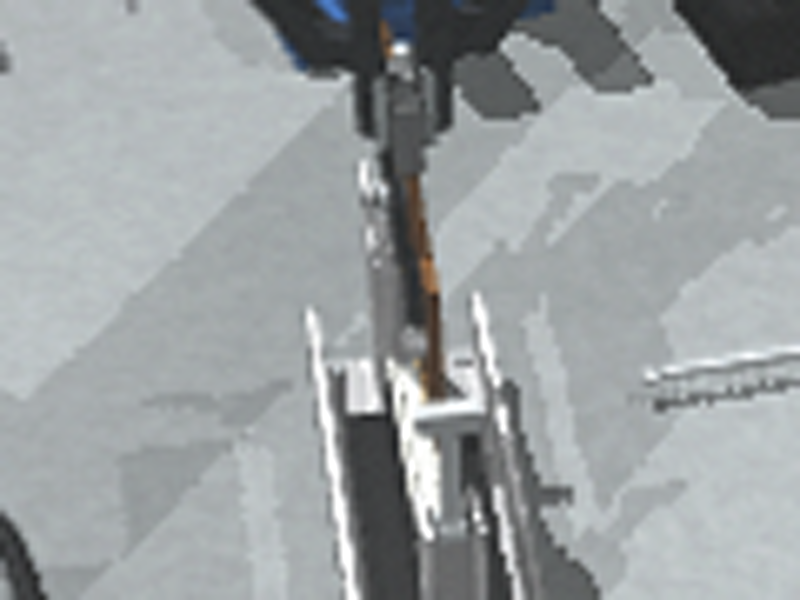

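View pics/n_top.png

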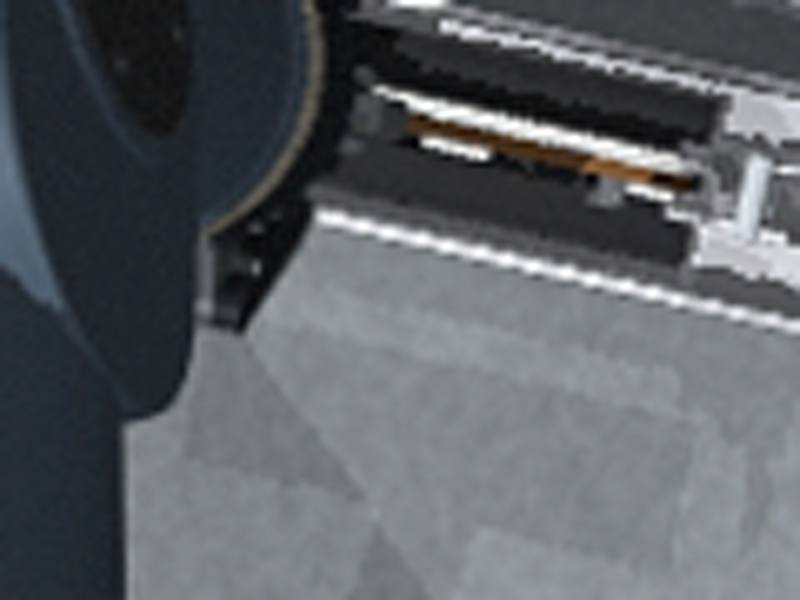

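Run:
```python
from h import *
import pickle
s,p,a,M=st()
A=np.radians(a+90);cy=np.array([np.cos(A),np.sin(A)]);cx=np.array([np.sin(A),-np.cos(A)])
g=np.radians(90-12.95);gy=np.array([np.cos(g),np.sin(g)]);gx=np.array([np.sin(g),-np.cos(g)]);gc=np.array([.5268,.1915])
for n in("top","side"):
    q=pickle.load(open(f"L_{n}.pkl","rb"));u,v=proj(q,p)[0].astype(int)
    v0,v1,u0,u1=(v-15,v+75,u-50,u+70) if n=="top" else (max(0,v-20),v+70,u-60,u+60)
    f=cv2.resize(q["frame"][v0:v1,u0:u1,::-1],(800,600),interpolation=cv2.INTER_CUBIC)
    S=np.array([800/(u1-u0),600/(v1-v0)])
    def L(pts,col):
        x=((proj(q,pts)-[u0,v0]+.5)*S).astype(np.int32);cv2.polylines(f,[x.reshape(-1,1,2)],True,col,1)
    z0=p[2]-.0897
    for z in(z0,z0+.085):
        L([np.r_[p[:2]+cx*x+cy*(y-.0025),z] for x,y in((-.0025,-.09),(.0025,-.09),(.0025,.09),(-.0025,.09))],(0,255,255) if z==z0 else(0,0,255))
    for z,hx,hy in((.113,.0075,.096),(.045,.042,.125)):
        L([np.r_[gc+gx*x+gy*y,z] for x,y in((-hx,-hy),(hx,-hy),(hx,hy),(-hx,hy))],(0,255,0))
    cv2.imwrite(f"pics/o_{n}.png",f)
```

```text
(no output)
```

View pics/o_side.png

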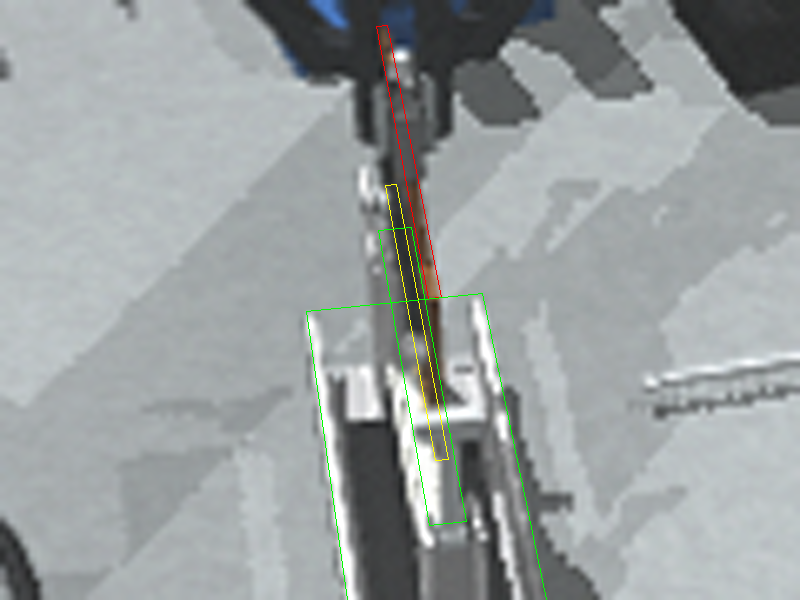

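View pics/o_top.png

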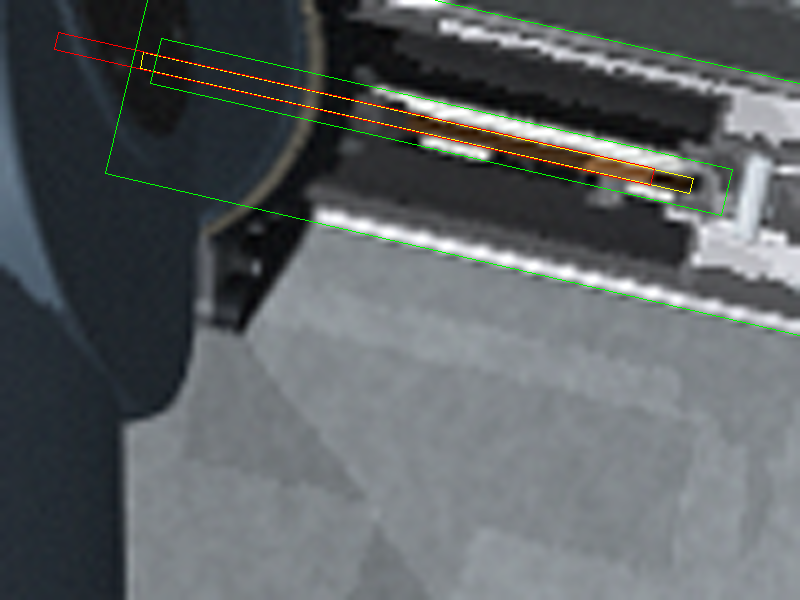

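Emit:
apply_moves --pt "-0.0015 0.0002 0.008 0.0017 1" --pt "0 0 0.008 0 1" --pt "0 0 0.006 0 1" --pt "0 0 0.005 0 1" --pt "0 0 0.004 0 1" --pt "0 0 0 0 1"

```text
time_s: 10.4
eef_pos: [0.526, 0.1943, 0.1987]
ee_rot: [0.782, 0.623, -0.0, -0.0]
contact_force: [-0.0, 0.3, -2.6]
width: 0.0111
```

Emit:
apply_moves --pt "0 0 0.005 0 1" --pt "0 0 0.005 0 1" --pt "0 0 0 0 1"

```text
time_s: 10.7
eef_pos: [0.5265, 0.1943, 0.1888]
ee_rot: [0.782, 0.623, 0.0, 0.0]
contact_force: [1.5, -0.3, -2.1]
width: 0.0109
```

Run:
```python
from h import *
s,p,a,M=st();print(s["time_s"],p,a,M[:,2],s["contact_force"],s["wrist_torque"])
```

```text
10.7 [0.52650791 0.19426824 0.18881381] -12.920140552428544 [ 3.72559664e-04 -3.19166146e-04 -9.99999880e-01] [ 1.4697251  -0.28221936 -2.07699145] [-0.11135455 -0.3302294   0.09130714]
```

Emit:
apply_moves --pt "0 0 0.004 0 1" --pt "0 0 0.004 0 1" --pt "0 0 0.004 0 1" --pt "0 0 0 0 1"

```text
time_s: 11.1
eef_pos: [0.5264, 0.1943, 0.1768]
ee_rot: [0.782, 0.623, -0.0, 0.0]
contact_force: [2.1, -1.0, -3.3]
width: 0.0111
```

Run:
```python
from h import *
s,p,a,M=st();print(s["time_s"],p,a,M[:,2],s["contact_force"],s["wrist_torque"])
```

```text
11.1 [0.52642172 0.19426416 0.17678385] -12.919500889688498 [ 1.17614111e-04 -3.83021062e-04 -9.99999920e-01] [ 2.05165937 -0.95269279 -3.3033241 ] [-0.17909889 -0.74607751  0.01794954]
```

Emit:
apply_moves --pt "0 0.001 0.004 0 1" --pt "0 0 0.004 0 1" --pt "0 0 0.004 0 1" --pt "0 0 0 0 1"

```text
time_s: 11.5
eef_pos: [0.5269, 0.1941, 0.1646]
ee_rot: [0.782, 0.623, -0.0, -0.0]
contact_force: [0.9, 0.2, -1.9]
width: 0.0109
```

Run:
```python
from h import *
s,p,a,M=st();print(s["time_s"],p,a,M[:,2],s["contact_force"],s["wrist_torque"])
```

```text
11.5 [0.52689636 0.19409241 0.1646236 ] -12.916419563789164 [-8.94959933e-04 -4.27443133e-04 -9.99999508e-01] [ 0.91715375  0.21668467 -1.88221499] [-0.02785898 -0.17480024  0.00767652]
```

Emit:
apply_moves --pt "0 0.0002 0.004 0 1" --pt "0 0 0.004 0 1" --pt "0 0 0.004 0 1" --pt "0 0 0.004 0 1" --pt "0 0 0.003 0 1" --pt "0 0 0.002 0 1" --pt "0 0 0 0 1"

```text
time_s: 12.2
eef_pos: [0.5273, 0.1941, 0.144]
ee_rot: [0.782, 0.623, -0.0, -0.0]
contact_force: [0.3, -0.3, -2.5]
width: 0.011
```

Run:
```python
from h import *
s,p,a,M=st();print(s["time_s"],p,a,M[:,2],s["contact_force"],s["wrist_torque"])
```

```text
12.2 [0.52725288 0.19407823 0.143974  ] -12.912787492441232 [-4.98535640e-04 -2.71329980e-04 -9.99999839e-01] [ 0.30708991 -0.28443988 -2.48809227] [-0.03734682  0.0073615  -0.01393635]
```

Emit:
apply_moves --pt "0 0 0.0015 0 1" --pt "0 0 0.0015 0 1" --pt "0 0 0 0 1"

```text
time_s: 12.5
eef_pos: [0.5274, 0.1941, 0.1412]
ee_rot: [0.782, 0.623, -0.0, -0.0]
contact_force: [-0.7, 0.3, -2.2]
width: 0.011
```

Emit:
apply_moves --pt "0 0 0.001 0 1" --pt "0 0 0.001 0 1" --pt "0 0 0 0 1"

```text
time_s: 12.8
eef_pos: [0.5273, 0.1941, 0.1392]
ee_rot: [0.782, 0.623, -0.0, -0.0]
contact_force: [-0.5, -0.5, -2.5]
width: 0.0109
```

Emit:
apply_moves --pt "0 0 0.001 0 1" --pt "0 0 0.001 0 1" --pt "0 0 0 0 1"

```text
time_s: 13.1
eef_pos: [0.5274, 0.1941, 0.1371]
ee_rot: [0.782, 0.623, -0.0, -0.0]
contact_force: [0.3, -0.3, -2.8]
width: 0.0109
```

Emit:
apply_moves --pt "0 0 0.001 0 1" --pt "0 0 0.001 0 1" --pt "0 0 0 0 1"

```text
time_s: 13.4
eef_pos: [0.5275, 0.1941, 0.1354]
ee_rot: [0.782, 0.623, 0.0, 0.0]
contact_force: [-0.9, -0.5, 0.1]
width: 0.0111
```

Emit:
apply_moves --pt "0 0 0.001 0 1" --pt "0 0 0 0 1"

```text
time_s: 13.6
eef_pos: [0.5277, 0.1942, 0.1349]
ee_rot: [0.782, 0.623, 0.0, 0.0]
contact_force: [-1.4, -1.3, 7.7]
width: 0.0111
```

Emit:
apply_moves --pt "0 0 0 0 1" --pt "0 0 0 0 1" --pt "0 0 0 0 1"

```text
time_s: 13.9
eef_pos: [0.5277, 0.1942, 0.135]
ee_rot: [0.782, 0.623, 0.0, 0.0]
contact_force: [-1.2, -0.4, 6.6]
width: 0.0112
```

Run:
```python
from h import *
s,p,a,M=st();print(s["time_s"],p,a,M[:,2],s["contact_force"],s["wrist_torque"])
```

```text
13.9 [0.52771323 0.19415022 0.13496075] -12.91978501820194 [ 7.82333602e-04  5.11380882e-04 -9.99999563e-01] [-1.15644481 -0.40545505  6.6221081 ] [-0.10385965  0.49154941  0.06546412]
```

Emit:
apply_moves --pt "0 0 0 0 0" --pt "0 0 0 0 0" --pt "0 0 0 0 0" --pt "0 0 0 0 0" --pt "0 0 -0.01 0 0" --pt "0 0 -0.03 0 0" --pt "0 0 -0.04 0 0" --pt "0 0 -0.04 0 0" --pt "0 0 -0.03 0 0" --pt "0 0 0 0 0"

```text
time_s: 14.9
eef_pos: [0.5294, 0.1943, 0.2893]
ee_rot: [0.782, 0.623, 0.004, 0.001]
contact_force: [0.5, -0.5, -0.4]
width: 0.0854
```

Run:
```python
from h import *
import pickle
from plant import cams
s,p,a,M=st();print(s["time_s"],p,a,M[:,2],s["contact_force"],s["wrist_torque"],s["width"])
gc=np.array([.5268,.1915]);g=np.radians(90-12.95);gy=np.array([np.cos(g),np.sin(g)]);gx=np.array([np.sin(g),-np.cos(g)])
for n in("top","side"):
    q=cams.camera(n);pickle.dump(q,open(f"R_{n}.pkl","wb"));u,v=proj(q,[.5268,.1915,.12])[0].astype(int);f=q["frame"][max(0,v-65):v+65,max(0,u-85):u+85,::-1]
    cv2.imwrite(f"pics/r_{n}.png",cv2.resize(f,(800,612),interpolation=cv2.INTER_CUBIC)[:600])
    C=cloud(q);d=C[...,:2]-gc;lx=d@gx;ly=d@gy;z=C[...,2];ok=q["z_map"]>0
    b=ok&(abs(lx)<.006)&(abs(ly)<.016)&(z>.1)&(z<.2);print(n,"block",np.percentile(z[b],[50,90]) if b.sum() else 0)
    for s in(1,-1):
        b=ok&(abs(lx)<.02)&(s*ly>.09)&(s*ly<.18)&(z>.17)&(z<.21);print("tab",s,b.sum(), [np.percentile(k[b],[2,50,98]).round(4).tolist() for k in(lx,ly,z)] if b.sum() else 0)
        b=ok&(abs(lx)<.004)&(s*ly>.02)&(s*ly<.088)&(z>.11)&(z<.15);print("shoulder",s,b.sum(),np.percentile(z[b],[10,50,90]).round(4) if b.sum() else 0)
```

```text
14.9 [0.52943024 0.19426911 0.2893022 ] -12.940117698947107 [ 0.00705965  0.00326083 -0.99996976] [ 0.47095943 -0.47373373 -0.43014595] [ 0.0414515  -0.05393765 -0.02630298] 0.08538005523177818
top block [0.16554495 0.16781673]
tab 1 0 0
shoulder 1 16 [0.1194 0.1318 0.1335]
tab -1 53 [[-0.0117, 0.0003, 0.0127], [-0.1175, -0.1139, -0.1104], [0.1876, 0.191, 0.1946]]
shoulder -1 90 [0.1182 0.1312 0.1334]
side block [0.1618471  0.16472523]
tab 1 47 [[-0.0116, -0.0002, 0.01], [0.115, 0.1204, 0.1262], [0.1707, 0.1814, 0.1899]]
shoulder 1 16 [0.1149 0.1303 0.1313]
tab -1 57 [[-0.0128, 0.0, 0.0112], [-0.1207, -0.1164, -0.1118], [0.171, 0.186, 0.1909]]
shoulder -1 29 [0.1153 0.1286 0.1315]
```

View pics/r_side.png

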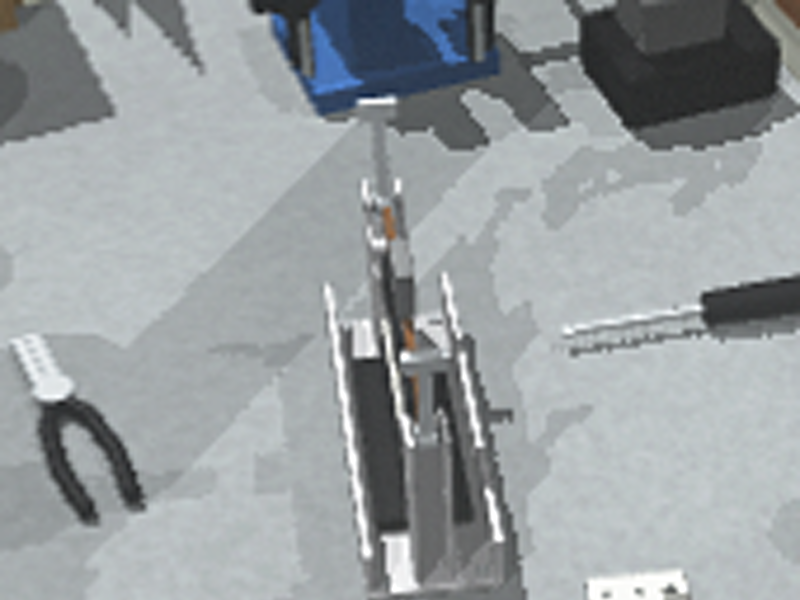

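View pics/r_top.png

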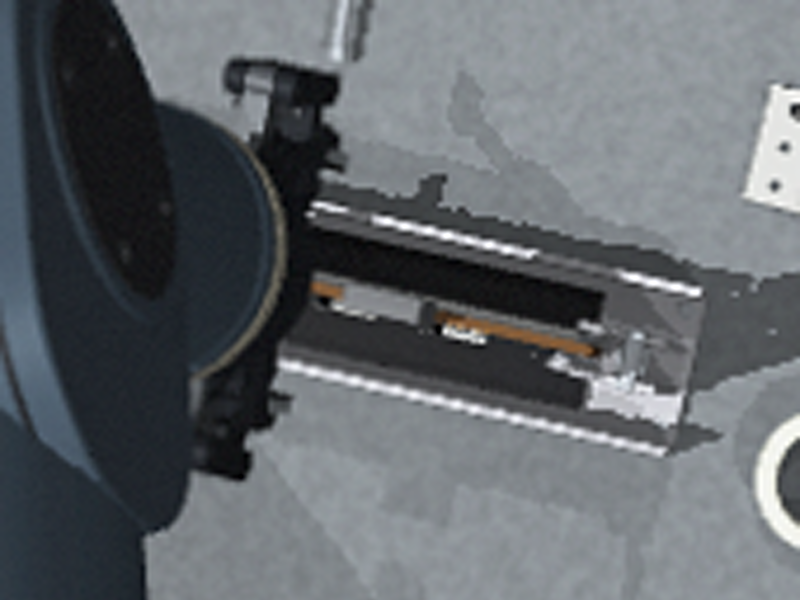

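The card is standing in the guides with its shoulders at about 131–132 mm and the grip free. Both levers are still upright. Next I'll move outside the left lever with the gripper shut.

Emit:
apply_moves --pt "0.02 0 0 0 1" --pt "0.035 0 0 0 1" --pt "0.04 0 0 0 1" --pt "0.03 0 0 0 1" --pt "0.015 0 0 0 1" --pt "0 0 0 0 1" --pt "0 0 0 0 1"

```text
time_s: 15.7
eef_pos: [0.5586, 0.3292, 0.2836]
ee_rot: [0.782, 0.623, -0.001, 0.0]
contact_force: [0.1, -0.4, 0.3]
width: -0.0
```

```bash
cat >> h.py <<'E'
GC=np.array([.5268,.1915]);_g=np.radians(90-12.95);GY=np.array([np.cos(_g),np.sin(_g)]);GX=np.array([np.sin(_g),-np.cos(_g)])
def loc():
    s,p,a,M=st();d=p[:2]-GC
    print("t",round(s["time_s"],2),"s %.1f x %.1f z %.1f"%(d@GY*1e3,d@GX*1e3,p[2]*1e3),"ang",round(a,2),"F s %.1f x %.1f z %.1f"%(s["contact_force"][:2]@GY,s["contact_force"][:2]@GX,s["contact_force"][2]),"w",round(s["width"],4))
    return np.array([d@GY,d@GX,p[2]])
def corner(beta,r=.065,side=1,h=.011):
    b=np.radians(beta);return np.array([side*(.108-r*np.sin(b)+.004*np.cos(b)+h),.119+r*np.cos(b)+.004*np.sin(b)])
E
python3 - <<'E'
from h import *
loc()
for b in range(-14,56,4):print(b,(corner(b)*1e3).round(1),end='; ')
from plant import cams
for n in("top","side"):
    q=cams.camera(n);u,v=proj(q,np.r_[GC+GY*.12,.18])[0].astype(int);f=q["frame"][max(0,v-45):v+45,max(0,u-60):u+60,::-1]
    cv2.imwrite(f"pics/t_{n}.png",cv2.resize(f,(640,480),interpolation=cv2.INTER_CUBIC))
    C=cloud(q);d=C[...,:2]-GC;lx=d@GX;ly=d@GY;z=C[...,2];ok=q["z_map"]>0
    b=ok&(abs(lx)<.02)&(ly>.09)&(ly<.15)&(z>.13)&(z<.205);print(n,b.sum(), [np.percentile(k[b],[2,50,98]).round(4).tolist() for k in(lx,ly,z)] if b.sum() else 0)
E
```

```text
t 15.7 s 141.3 x 0.2 z 283.6 ang -12.97 F s -0.4 x 0.2 z 0.3 w -0.0
-14 [138.6 181.1]; -10 [134.2 182.3]; -6 [129.8 183.2]; -2 [125.3 183.8]; 2 [120.7 184.1]; 6 [116.2 184.1]; 10 [111.7 183.7]; 14 [107.2 183. ]; 18 [102.7 182.1]; 22 [ 98.4 180.8]; 26 [ 94.1 179.2]; 30 [ 90.  177.3]; 34 [ 86.  175.1]; 38 [ 82.1 172.7]; 42 [ 78.5 170. ]; 46 [ 75. 167.]; 50 [ 71.8 163.8]; 54 [ 68.8 160.4]; top 149 [[-0.0117, 0.0003, 0.0123], [0.1053, 0.1198, 0.1283], [0.1302, 0.1809, 0.1939]]
side 82 [[-0.0113, -0.0006, 0.0096], [0.1055, 0.118, 0.1257], [0.1333, 0.1761, 0.1894]]
```

View pics/t_side.png

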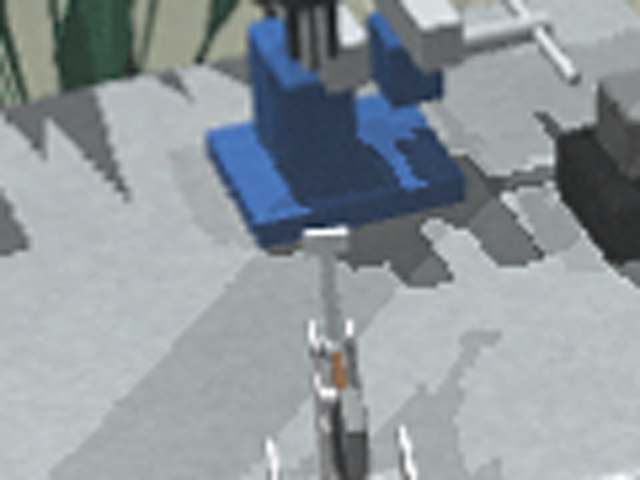

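Emit:
apply_moves --pt "0.006 0 0.01 0 1" --pt "0 0 0.03 0 1" --pt "0 0 0.03 0 1" --pt "0 0 0.02 0 1" --pt "0 0 0.01 0 1" --pt "-0.003 0 0 0 1" --pt "-0.004 0 -0.001 0 1" --pt "-0.0045 0 -0.001 0 1"

```text
time_s: 16.6
eef_pos: [0.5581, 0.3249, 0.1877]
ee_rot: [0.782, 0.623, 0.001, 0.0]
contact_force: [-0.5, 0.4, -0.3]
width: -0.0001
```

Run:
```python
from h import *
loc()
```

```text
t 16.6 s 137.1 x 0.6 z 187.7 ang -12.93 F s 0.2 x -0.5 z -0.3 w -0.0001
```

Emit:
apply_moves --pt "-0.003 0 0.003 0 1" --pt "-0.004 0 0 0 1" --pt "-0.0045 0 -0.0005 0 1" --pt "-0.0045 0 0 0 1"

```text
time_s: 17.0
eef_pos: [0.5563, 0.3136, 0.1881]
ee_rot: [0.781, 0.624, 0.006, -0.001]
contact_force: [0.9, 7.8, 16.0]
width: -0.0001
```

Run:
```python
from h import *
loc()
```

```text
t 17.0 s 125.6 x 1.3 z 188.1 ang -12.79 F s 7.8 x -0.9 z 16.0 w -0.0001
```

Emit:
apply_moves --pt "0.003 0 -0.006 0 1" --pt "0 0 -0.004 0 1" --pt "0 0 0 0 1"

```text
time_s: 17.3
eef_pos: [0.5548, 0.3123, 0.1946]
ee_rot: [0.782, 0.623, 0.0, 0.0]
contact_force: [0.1, -0.2, -1.0]
width: 0.0004
```

Run:
```python
from h import *
p=loc()
from plant import cams
for n in("top","side"):
    q=cams.camera(n);u,v=proj(q,np.r_[GC+GY*.12,.18])[0].astype(int);f=q["frame"][max(0,v-45):v+45,max(0,u-60):u+60,::-1]
    cv2.imwrite(f"pics/u_{n}.png",cv2.resize(f,(640,480),interpolation=cv2.INTER_CUBIC))
    C=cloud(q);d=C[...,:2]-GC;lx=d@GX;ly=d@GY;z=C[...,2];ok=q["z_map"]>0
    for lo,hi in((.12,.135),(.135,.15),(.15,.165),(.165,.178),(.178,.184),(.184,.19),(.19,.197),(.197,.205),(.205,.22),(.22,.25)):
        b=ok&(abs(lx)<.03)&(ly>.08)&(ly<.17)&(z>lo)&(z<hi);print(n,lo,b.sum(), [np.percentile(k[b],[2,50,98]).round(4).tolist() for k in(lx,ly)] if b.sum() else 0)
```

```text
t 17.3 s 124.0 x 0.3 z 194.6 ang -12.93 F s -0.1 x 0.2 z -1.0 w 0.0004
top 0.12 87 [[-0.0124, -0.0, 0.0127], [0.0822, 0.1062, 0.1225]]
top 0.135 11 [[-0.0034, 0.0006, 0.004], [0.1046, 0.1062, 0.1075]]
top 0.15 10 [[-0.0028, -0.0001, 0.0039], [0.1054, 0.1068, 0.1092]]
top 0.165 7 [[-0.003, 0.0007, 0.0036], [0.1061, 0.1068, 0.1074]]
top 0.178 10 [[-0.0085, 0.0015, 0.0119], [0.1068, 0.1083, 0.1087]]
top 0.184 22 [[-0.0116, 0.0011, 0.0127], [0.1065, 0.1084, 0.1158]]
top 0.19 43 [[-0.0114, 0.0004, 0.0122], [0.1073, 0.1115, 0.1152]]
top 0.197 9 [[-0.0073, 0.0048, 0.0118], [0.1142, 0.1159, 0.1194]]
top 0.205 36 [[-0.0125, 0.0003, 0.0137], [0.1142, 0.1155, 0.1197]]
top 0.22 80 [[-0.0284, -0.001, 0.028], [0.1106, 0.1145, 0.1214]]
side 0.12 43 [[-0.0129, -0.001, 0.0111], [0.0829, 0.1037, 0.1182]]
side 0.135 10 [[-0.0028, 0.0, 0.0035], [0.1026, 0.1063, 0.1086]]
side 0.15 13 [[-0.0047, -0.002, 0.0013], [0.1019, 0.1067, 0.1116]]
side 0.165 14 [[-0.0044, 0.0003, 0.0103], [0.1049, 0.1087, 0.1107]]
side 0.178 13 [[-0.0119, -0.0007, 0.0105], [0.1059, 0.1081, 0.1113]]
side 0.184 21 [[-0.0125, -0.0032, 0.0116], [0.1051, 0.1085, 0.1147]]
side 0.19 5 [[-0.0119, -0.0031, 0.0052], [0.1048, 0.1082, 0.11]]
side 0.197 16 [[-0.0122, -0.0021, 0.0093], [0.1121, 0.1156, 0.1217]]
side 0.205 42 [[-0.0144, -0.002, 0.0107], [0.1112, 0.1158, 0.1298]]
side 0.22 144 [[-0.0285, -0.0001, 0.0259], [0.1093, 0.1163, 0.1363]]
```

View pics/u_side.png

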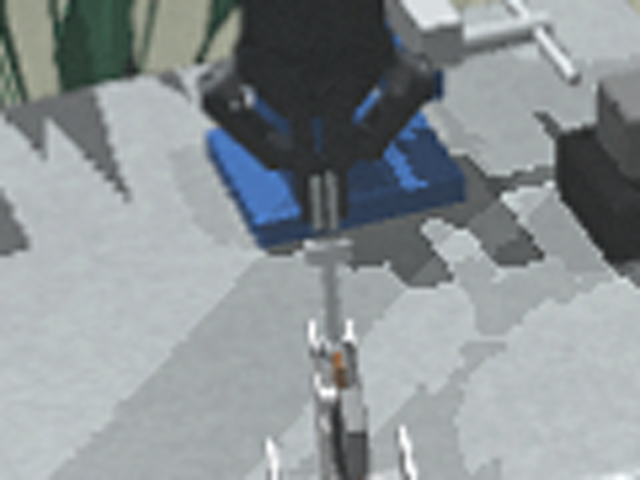

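View pics/u_top.png

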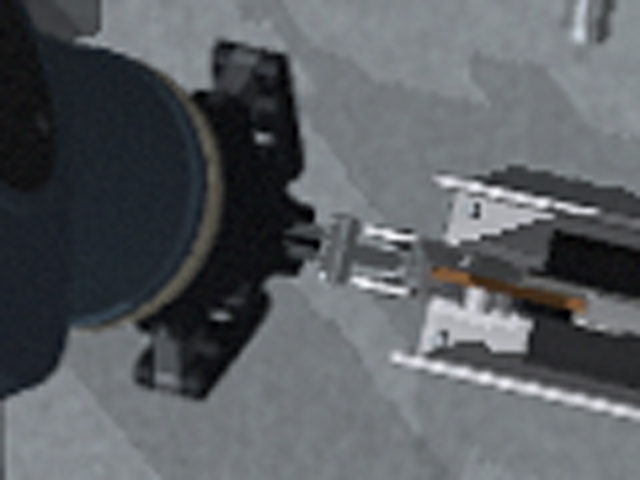

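The finger rode up onto the tab's end because it was too high. I'll move out, go lower and push again.

Emit:
apply_moves --pt "0.01 0 0 0 1" --pt "0 0 0 0 1" --pt "0 0 0.008 0 1" --pt "0 0 0.007 0 1" --pt "0 0 0 0 1" --pt "0 0 0 0 1"

```text
time_s: 18.0
eef_pos: [0.5567, 0.3219, 0.1783]
ee_rot: [0.782, 0.623, -0.0, 0.0]
contact_force: [0.7, 0.1, 0.3]
width: -0.0001
```

Run:
```python
from h import *
loc()
```

```text
t 18.0 s 133.8 x -0.1 z 178.3 ang -12.94 F s 0.3 x 0.6 z 0.3 w -0.0001
```

Run:
```python
from h import *
for b in range(-3,56,4):print(b,(corner(b,.062)*1e3).round(1),end='; ')
```

```text
-3 [126.2 180.7]; 1 [121.9 181.1]; 5 [117.6 181.1]; 9 [113.3 180.9]; 13 [109.  180.3]; 17 [104.7 179.5]; 21 [100.5 178.3]; 25 [ 96.4 176.9]; 29 [ 92.4 175.2]; 33 [ 88.6 173.2]; 37 [ 84.9 170.9]; 41 [ 81.3 168.4]; 45 [ 78.  165.7]; 49 [ 74.8 162.7]; 53 [ 71.9 159.5];
```

Emit:
apply_moves --pt "-0.004 0 0 0 1" --pt "-0.004 0 0 0 1" --pt "-0.004 0 0 0 1" --pt "-0.004 0 -0.001 0 1" --pt "-0.004 0 -0.001 0 1"

```text
time_s: 18.5
eef_pos: [0.5525, 0.3044, 0.1812]
ee_rot: [0.782, 0.624, 0.001, -0.001]
contact_force: [2.0, 6.8, -2.3]
width: 0.0002
```

Run:
```python
from h import *
loc()
```

```text
t 18.5 s 115.8 x -0.2 z 181.2 ang -12.85 F s 7.0 x 0.4 z -2.3 w 0.0002
```

Emit:
apply_moves --pt "-0.0043 0 0.0005 0 1" --pt "-0.0043 0 0.0008 0 1" --pt "-0.0042 0 0.0012 0 1" --pt "-0.0041 0 0.0014 0 1" --pt "-0.004 0 0.0017 0 1" --pt "-0.0038 0 0.002 0 1"

```text
time_s: 19.1
eef_pos: [0.5473, 0.2801, 0.1744]
ee_rot: [0.782, 0.623, 0.002, -0.001]
contact_force: [-1.1, 4.7, 5.3]
width: -0.0
```

Run:
```python
from h import *
loc()
```

```text
t 19.1 s 90.9 x 0.1 z 174.4 ang -12.86 F s 4.3 x -2.1 z 5.3 w -0.0
```

Emit:
apply_moves --pt "-0.0037 0 0.0023 0 1" --pt "-0.0036 0 0.0025 0 1" --pt "-0.0033 0 0.0027 0 1" --pt "-0.0032 0 0.003 0 1" --pt "-0.003 0 0.0032 0 1" --pt "0 0 0 0 1"

```text
time_s: 19.7
eef_pos: [0.5436, 0.2626, 0.1604]
ee_rot: [0.782, 0.623, 0.001, -0.0]
contact_force: [1.2, 1.9, 1.9]
width: -0.0
```

Run:
```python
from h import *
loc()
```

```text
t 19.7 s 73.0 x 0.4 z 160.4 ang -12.92 F s 2.1 x 0.7 z 1.9 w -0.0
```

Emit:
apply_moves --pt "0.004 0 -0.02 0 1" --pt "0 0 -0.035 0 1" --pt "-0.02 0 -0.005 0 1" --pt "-0.04 0 0 0 1" --pt "-0.045 0 0 0 1" --pt "-0.045 0 0 0 1" --pt "-0.04 0 0 0 1" --pt "-0.02 0 0 0 1" --pt "-0.007 0 0 0 1" --pt "0 0 0 0 1" --pt "0 0 0 0 1"

```text
time_s: 20.8
eef_pos: [0.4957, 0.056, 0.2194]
ee_rot: [0.782, 0.624, 0.0, -0.0]
contact_force: [0.4, -0.0, -0.5]
width: -0.0002
```

Run:
```python
from h import *
p=loc()
from plant import cams
for n in("side",):
    q=cams.camera(n);u,v=proj(q,np.r_[GC-GY*.05,.18])[0].astype(int);f=q["frame"][max(0,v-65):v+65,max(0,u-85):u+85,::-1]
    cv2.imwrite(f"pics/v_{n}.png",cv2.resize(f,(640,480),interpolation=cv2.INTER_CUBIC))
    C=cloud(q);d=C[...,:2]-GC;lx=d@GX;ly=d@GY;z=C[...,2];ok=q["z_map"]>0
    for lo,hi in((.12,.135),(.135,.15),(.15,.165),(.165,.178),(.178,.184),(.184,.19),(.19,.197)):
        b=ok&(abs(lx)<.03)&(ly<-.08)&(ly>-.17)&(z>lo)&(z<hi);print(n,lo,b.sum(), [np.percentile(k[b],[2,50,98]).round(4).tolist() for k in(lx,ly)] if b.sum() else 0)
```

```text
t 20.8 s -139.1 x 0.0 z 219.4 ang -12.84 F s 0.1 x 0.4 z -0.5 w -0.0002
side 0.12 50 [[-0.0127, -0.0008, 0.0117], [-0.122, -0.1122, -0.0857]]
side 0.135 13 [[-0.0034, -0.0003, 0.0023], [-0.1157, -0.1134, -0.1116]]
side 0.15 10 [[-0.003, -0.0001, 0.0026], [-0.1164, -0.1149, -0.1125]]
side 0.165 13 [[-0.0068, 0.0002, 0.0091], [-0.1172, -0.1158, -0.1128]]
side 0.178 15 [[-0.0121, -0.0021, 0.0101], [-0.1194, -0.1175, -0.1153]]
side 0.184 25 [[-0.0126, -0.0022, 0.0115], [-0.1196, -0.1163, -0.1104]]
side 0.19 1 [[0.0082, 0.0082, 0.0082], [-0.1186, -0.1186, -0.1186]]
```

View pics/v_side.png

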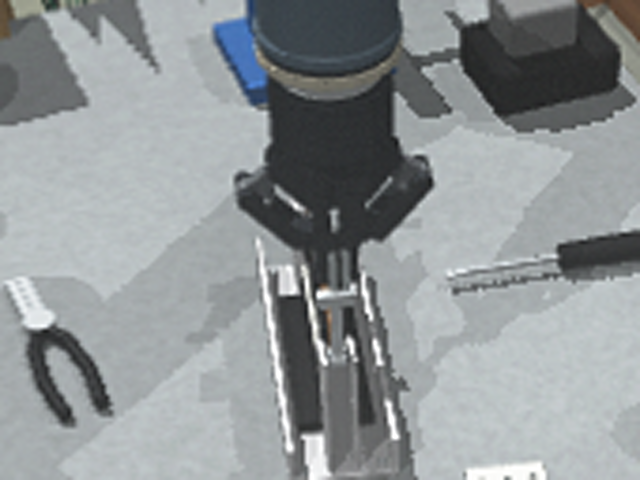

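Run:
```python
from h import *
import pickle
q=pickle.load(open("R_side.pkl","rb"));T=np.linalg.inv(q["world_to_cam"]);print(T[:3,3])
c=proj(q,[np.r_[GC-GY*.05,.18]])[0].astype(int)
for P in([0.4957,.056,.2194],np.r_[GC-GY*.115,.19]):
    u=proj(q,[P])[0];print((u-c+[85,65])*[640/170,480/130])
```

```text
[ 0.22801837 -0.73869035  0.97848021]
[337.0571377 282.4399114]
[333.84775856 290.85467191]
```

Emit:
apply_moves --pt "-0.002 0 0.015 0 1" --pt "0 0 0.015 0 1" --pt "0 0 0.008 0 1" --pt "0 0 0.003 0 1" --pt "0 0 0 0 1" --pt "0 0 0 0 1"

```text
time_s: 21.45
eef_pos: [0.4954, 0.0531, 0.1789]
ee_rot: [0.782, 0.623, 0.0, 0.0]
contact_force: [-0.9, -0.0, -0.0]
width: -0.0001
```

Run:
```python
from h import *
loc()
```

```text
t 21.45 s -142.0 x 0.4 z 178.9 ang -12.89 F s -0.2 x -0.9 z -0.0 w -0.0001
```

Emit:
apply_moves --pt "0.0045 0 0 0 1" --pt "0.0045 0 0 0 1" --pt "0.0045 0 0 0 1" --pt "0.0045 0 0 0 1" --pt "0.0045 0 -0.001 0 1" --pt "0.0045 0 -0.001 0 1"

```text
time_s: 22.05
eef_pos: [0.5005, 0.0779, 0.1802]
ee_rot: [0.782, 0.623, -0.001, 0.0]
contact_force: [-0.7, -7.2, -2.1]
width: -0.0001
```

Run:
```python
from h import *
loc()
```

```text
t 22.05 s -116.6 x -0.2 z 180.2 ang -12.98 F s -7.1 x 0.9 z -2.1 w -0.0001
```

Emit:
apply_moves --pt "0.0043 0 0.0005 0 1" --pt "0.0043 0 0.0008 0 1" --pt "0.0042 0 0.0012 0 1" --pt "0.0041 0 0.0014 0 1" --pt "0.004 0 0.0017 0 1" --pt "0.0038 0 0.002 0 1"

```text
time_s: 22.65
eef_pos: [0.5066, 0.1026, 0.1732]
ee_rot: [0.782, 0.623, -0.0, 0.0]
contact_force: [-1.2, -3.8, 5.9]
width: 0.0002
```

Emit:
apply_moves --pt "0.0037 0 0.0023 0 1" --pt "0.0036 0 0.0025 0 1" --pt "0.0033 0 0.0027 0 1" --pt "0.0032 0 0.003 0 1" --pt "0.003 0 0.0032 0 1"

```text
time_s: 23.15
eef_pos: [0.5108, 0.1194, 0.1598]
ee_rot: [0.782, 0.623, 0.0, 0.0]
contact_force: [-2.6, -4.0, 11.9]
width: -0.0001
```

Run:
```python
from h import *
loc()
for b in range(48,94,3):print(b,(corner(b,.064)*1e3).round(1),end='; ')
```

```text
t 23.15 s -73.8 x 0.5 z 159.8 ang -12.93 F s -4.5 x -1.6 z 11.9 w -0.0001
48 [ 74.1 164.8]; 51 [ 71.8 162.4]; 54 [ 69.6 159.9]; 57 [ 67.5 157.2]; 60 [ 65.6 154.5]; 63 [ 63.8 151.6]; 66 [ 62.2 148.7]; 69 [ 60.7 145.7]; 72 [ 59.4 142.6]; 75 [ 58.2 139.4]; 78 [ 57.2 136.2]; 81 [ 56.4 133. ]; 84 [ 55.8 129.7]; 87 [ 55.3 126.3]; 90 [ 55. 123.]; 93 [ 54.9 119.6];
```

Emit:
apply_moves --pt "0.0014 0 0.0018 0 1" --pt "0.0014 0 0.0018 0 1" --pt "0 0 0 0 1"

```text
time_s: 23.45
eef_pos: [0.5115, 0.1221, 0.1564]
ee_rot: [0.782, 0.623, 0.0, 0.0]
contact_force: [-2.0, -3.0, 7.9]
width: -0.0001
```

Run:
```python
from h import *
loc()
```

```text
t 23.45 s -71.0 x 0.6 z 156.4 ang -12.93 F s -3.4 x -1.3 z 7.9 w -0.0001
```

Emit:
apply_moves --pt "0.0014 0 0.002 0 1" --pt "0.0013 0 0.002 0 1" --pt "0.0013 0 0.002 0 1"

```text
time_s: 23.75
eef_pos: [0.5125, 0.126, 0.1507]
ee_rot: [0.782, 0.623, 0.001, 0.0]
contact_force: [-2.5, -3.3, 12.4]
width: -0.0002
```

Run:
```python
from h import *
loc()
```

```text
t 23.75 s -67.1 x 0.8 z 150.7 ang -12.94 F s -3.7 x -1.8 z 12.4 w -0.0002
```

Emit:
apply_moves --pt "-0.003 0 -0.015 0 1" --pt "0 0 -0.025 0 1" --pt "0.025 0 0 0 1" --pt "0.04 0 0 0 1" --pt "0.04 0 0 0 1" --pt "0.03 0 0 0 1" --pt "0.006 0 0 0 1" --pt "0 0 0.012 0 1" --pt "0 0 0.008 0 1" --pt "0 0 0.002 0 1"

```text
time_s: 24.75
eef_pos: [0.5419, 0.2588, 0.1661]
ee_rot: [0.783, 0.622, -0.001, 0.0]
contact_force: [-0.1, 0.1, -0.5]
width: 0.0006
```

Run:
```python
from h import *
loc()
```

```text
t 24.75 s 69.0 x -0.4 z 166.1 ang -13.03 F s 0.1 x -0.1 z -0.5 w 0.0006
```

Emit:
apply_moves --pt "0 0 0.003 0 1" --pt "0 0 0.003 0 1" --pt "-0.001 0 0.002 0 1" --pt "-0.0012 0 0.002 0 1"

```text
time_s: 25.15
eef_pos: [0.5431, 0.2592, 0.1586]
ee_rot: [0.782, 0.623, 0.001, -0.0]
contact_force: [-0.5, 2.4, 8.7]
width: 0.0
```

Run:
```python
from h import *
loc()
```

```text
t 25.15 s 69.6 x 0.7 z 158.6 ang -12.91 F s 2.2 x -1.0 z 8.7 w 0.0
```

Emit:
apply_moves --pt "-0.0012 0 0.002 0 1" --pt "-0.0012 0 0.002 0 1" --pt "-0.0011 0 0.002 0 1"

```text
time_s: 25.45
eef_pos: [0.5427, 0.256, 0.1532]
ee_rot: [0.782, 0.623, 0.002, -0.0]
contact_force: [-2.3, 2.3, 12.1]
width: 0.0
```

Run:
```python
from h import *
loc()
```

```text
t 25.45 s 66.5 x 1.0 z 153.2 ang -12.91 F s 1.7 x -2.7 z 12.1 w 0.0
```

Emit:
apply_moves --pt "-0.0011 0 0.002 0 1" --pt "-0.001 0 0.002 0 1" --pt "-0.001 0 0.002 0 1"

```text
time_s: 25.75
eef_pos: [0.5419, 0.2527, 0.1474]
ee_rot: [0.782, 0.623, 0.002, 0.0]
contact_force: [-1.3, 1.7, 13.1]
width: -0.0002
```

Run:
```python
from h import *
loc()
```

```text
t 25.75 s 63.0 x 1.0 z 147.4 ang -12.92 F s 1.4 x -1.6 z 13.1 w -0.0002
```

Emit:
apply_moves --pt "-0.0009 0 0.002 0 1" --pt "-0.0009 0 0.002 0 1" --pt "0 0 0 0 1"

```text
time_s: 26.05
eef_pos: [0.5414, 0.2506, 0.143]
ee_rot: [0.782, 0.623, 0.002, 0.0]
contact_force: [-0.3, 0.7, 9.9]
width: 0.0001
```

Run:
```python
from h import *
loc()
```

```text
t 26.05 s 60.9 x 1.0 z 143.0 ang -12.94 F s 0.6 x -0.4 z 9.9 w 0.0001
```

Emit:
apply_moves --pt "0.003 0 -0.02 0 1" --pt "0 0 -0.025 0 1" --pt "-0.025 0 0 0 1" --pt "-0.04 0 0 0 1" --pt "-0.04 0 0 0 1" --pt "-0.02 0 0 0 1" --pt "-0.005 0 0 0 1" --pt "0 0 0.012 0 1" --pt "0 0 0.012 0 1" --pt "0 0 0.006 0 1" --pt "0 0 0.002 0 1"

```text
time_s: 27.15
eef_pos: [0.5114, 0.1275, 0.153]
ee_rot: [0.782, 0.624, -0.001, -0.0]
contact_force: [0.2, 0.5, 0.6]
width: -0.0
```

Run:
```python
from h import *
loc()
```

```text
t 27.15 s -65.8 x -0.7 z 153.0 ang -12.83 F s 0.5 x 0.0 z 0.6 w -0.0
```

Emit:
apply_moves --pt "0.0005 0.0005 0.003 0 1" --pt "0.0008 0 0.002 0 1" --pt "0.0009 0 0.002 0 1" --pt "0.0009 0 0.002 0 1"

```text
time_s: 27.55
eef_pos: [0.5134, 0.1298, 0.1461]
ee_rot: [0.782, 0.623, 0.0, -0.0]
contact_force: [-3.2, -1.0, 9.9]
width: -0.0001
```

Run:
```python
from h import *
loc()
```

```text
t 27.55 s -63.1 x 0.8 z 146.1 ang -12.9 F s -1.7 x -2.9 z 9.9 w -0.0001
```

Emit:
apply_moves --pt "0.0009 0 0.002 0 1" --pt "0.0008 0 0.002 0 1" --pt "0.0008 0 0.002 0 1"

```text
time_s: 27.85
eef_pos: [0.514, 0.1323, 0.1404]
ee_rot: [0.782, 0.623, 0.001, -0.0]
contact_force: [-5.0, -0.6, 12.4]
width: -0.0002
```

Run:
```python
from h import *
loc()
```

```text
t 27.85 s -60.6 x 0.8 z 140.4 ang -12.9 F s -1.7 x -4.7 z 12.4 w -0.0002
```

Emit:
apply_moves --pt "0.0007 -0.0004 0.002 0 1" --pt "0.0006 0 0.002 0 1" --pt "0.0005 0 0.002 0 1"

```text
time_s: 28.15
eef_pos: [0.5144, 0.1342, 0.1346]
ee_rot: [0.782, 0.623, 0.001, 0.0]
contact_force: [-2.7, 0.7, 12.2]
width: 0.0002
```

Run:
```python
from h import *
loc()
```

```text
t 28.15 s -58.6 x 0.8 z 134.6 ang -12.9 F s 0.0 x -2.8 z 12.2 w 0.0002
```

Emit:
apply_moves --pt "-0.002 0 -0.02 0 1" --pt "0 0 -0.03 0 1" --pt "0.025 0 0 0 1" --pt "0.04 0 0 0 1" --pt "0.04 0 0 0 1" --pt "0.016 0 0 0 1" --pt "0 0 0 0 1" --pt "0 0 0.015 0 1" --pt "0 0 0.015 0 1" --pt "0 0 0.008 0 1" --pt "0 0 0.002 0 1"

```text
time_s: 29.25
eef_pos: [0.5402, 0.2485, 0.1433]
ee_rot: [0.783, 0.623, -0.0, 0.0]
contact_force: [-0.1, -0.1, 4.6]
width: 0.0003
```

Run:
```python
from h import *
loc()
```

```text
t 29.25 s 58.6 x 0.3 z 143.3 ang -12.99 F s -0.1 x -0.1 z 4.6 w 0.0003
```

Emit:
apply_moves --pt "-0.0006 0 0.002 0 1" --pt "-0.0005 0 0.002 0 1" --pt "-0.0005 0 0.002 0 1"

```text
time_s: 29.55
eef_pos: [0.5406, 0.2478, 0.1389]
ee_rot: [0.782, 0.623, 0.001, 0.0]
contact_force: [-1.9, -0.4, 7.6]
width: 0.0003
```

Run:
```python
from h import *
loc()
```

```text
t 29.55 s 58.0 x 0.8 z 138.9 ang -12.95 F s -0.8 x -1.8 z 7.6 w 0.0003
```

Emit:
apply_moves --pt "-0.0004 0 0.002 0 1" --pt "-0.0004 0 0.002 0 1" --pt "-0.0004 0 0.002 0 1"

```text
time_s: 29.85
eef_pos: [0.5404, 0.2464, 0.1333]
ee_rot: [0.782, 0.623, 0.001, 0.0]
contact_force: [-2.5, -1.6, 12.2]
width: -0.0003
```

Run:
```python
from h import *
loc()
```

```text
t 29.85 s 56.6 x 1.0 z 133.3 ang -12.96 F s -2.1 x -2.0 z 12.2 w -0.0003
```

Emit:
apply_moves --pt "-0.0004 0 0.002 0 1" --pt "-0.0003 0 0.002 0 1"

```text
time_s: 30.05
eef_pos: [0.5402, 0.2456, 0.1293]
ee_rot: [0.782, 0.623, 0.001, 0.0]
contact_force: [-3.5, -1.7, 12.3]
width: 0.0
```

Emit:
apply_moves --pt "-0.0003 0 0.0015 0 1" --pt "-0.0002 0 0.001 0 1"

```text
time_s: 30.25
eef_pos: [0.5401, 0.2452, 0.1268]
ee_rot: [0.782, 0.623, 0.001, 0.0]
contact_force: [-3.3, -1.1, 10.8]
width: 0.0003
```

Run:
```python
from h import *
loc()
```

```text
t 30.25 s 55.3 x 1.0 z 126.8 ang -12.97 F s -1.9 x -2.9 z 10.8 w 0.0003
```

Emit:
apply_moves --pt "0 0 0.001 0 1" --pt "0 0 0.001 0 1" --pt "0 0 0 0 1"

```text
time_s: 30.55
eef_pos: [0.54, 0.245, 0.1248]
ee_rot: [0.782, 0.623, 0.001, 0.0]
contact_force: [-2.0, -2.7, 10.7]
width: -0.0001
```

Emit:
apply_moves --pt "0 0 0.0008 0 1" --pt "0 0 0 0 1"

```text
time_s: 30.75
eef_pos: [0.54, 0.2449, 0.124]
ee_rot: [0.783, 0.623, 0.001, 0.0]
contact_force: [-2.4, -2.5, 11.4]
width: -0.0002
```

Emit:
apply_moves --pt "0 0 -0.02 0 1" --pt "0 0 -0.035 0 1" --pt "-0.02 0 0 0 1" --pt "-0.04 0 0 0 1" --pt "-0.04 0 0 0 1" --pt "-0.012 0 0 0 1" --pt "0 0 0 0 1" --pt "0 0 0.015 0 1" --pt "0 0 0.015 0 1" --pt "0 0 0.008 0 1" --pt "0 0 0.002 0 1"

```text
time_s: 31.85
eef_pos: [0.5142, 0.1378, 0.1365]
ee_rot: [0.782, 0.624, -0.001, -0.0]
contact_force: [-0.1, 0.3, 0.2]
width: 0.0002
```

Run:
```python
from h import *
loc()
```

```text
t 31.85 s -55.2 x -0.2 z 136.5 ang -12.84 F s 0.3 x -0.2 z 0.2 w 0.0002
```

Emit:
apply_moves --pt "0 0 0.002 0 1" --pt "0 0 0.002 0 1" --pt "0 0 0.002 0 1"

```text
time_s: 32.15
eef_pos: [0.5151, 0.1375, 0.1322]
ee_rot: [0.782, 0.623, 0.001, 0.0]
contact_force: [-1.4, 2.7, 6.6]
width: -0.0004
```

Emit:
apply_moves --pt "0 0 0.002 0 1" --pt "0 0 0.002 0 1"

```text
time_s: 32.35
eef_pos: [0.5154, 0.1378, 0.1284]
ee_rot: [0.782, 0.623, 0.001, 0.0]
contact_force: [-1.2, 2.5, 7.2]
width: 0.0001
```

Run:
```python
from h import *
loc()
```

```text
t 32.35 s -54.9 x 0.9 z 128.4 ang -12.88 F s 2.1 x -1.7 z 7.2 w 0.0001
```

Emit:
apply_moves --pt "0 0 0.0015 0 1" --pt "0 0 0.0012 0 1" --pt "0 0 0 0 1"

```text
time_s: 32.65
eef_pos: [0.5155, 0.1379, 0.1257]
ee_rot: [0.782, 0.623, 0.002, 0.0]
contact_force: [-1.0, 2.2, 4.9]
width: 0.0003
```

Emit:
apply_moves --pt "0 0 0.001 0 1" --pt "0 0 0.0008 0 1" --pt "0 0 0 0 1"

```text
time_s: 32.95
eef_pos: [0.5155, 0.138, 0.1242]
ee_rot: [0.782, 0.623, 0.002, 0.0]
contact_force: [-0.8, 3.3, 8.6]
width: 0.0003
```

Run:
```python
from h import *
loc()
```

```text
t 32.95 s -54.7 x 1.0 z 124.2 ang -12.87 F s 3.0 x -1.6 z 8.6 w 0.0003
```

Emit:
apply_moves --pt "0 0 0.0007 0 1" --pt "0 0 0 0 1"

```text
time_s: 33.15
eef_pos: [0.5155, 0.1381, 0.1236]
ee_rot: [0.782, 0.623, 0.002, -0.0]
contact_force: [-1.4, 2.6, 9.4]
width: -0.0
```

Emit:
apply_moves --pt "0 0 -0.02 0 1" --pt "0 0 -0.035 0 1" --pt "-0.03 0 -0.045 0 1" --pt "-0.04 0 -0.045 0 1" --pt "-0.045 0 -0.03 0 1" --pt "-0.045 0 0 0 1" --pt "-0.045 0 0 0 1" --pt "-0.03 0 0 0 1" --pt "-0.01 0 0 0 1" --pt "0 0 0 0 1" --pt "0 0 0 0 1"

```text
time_s: 34.25
eef_pos: [0.4629, -0.0887, 0.2839]
ee_rot: [0.782, 0.624, 0.0, -0.0]
contact_force: [0.6, 0.6, -0.3]
width: 0.0001
```

Run:
```python
from h import *
p=loc()
from plant import cams
for n in("top","side"):
    q=cams.camera(n);u,v=proj(q,np.r_[GC,.12])[0].astype(int);f=q["frame"][max(0,v-55):v+55,max(0,u-73):u+73,::-1]
    cv2.imwrite(f"pics/w_{n}.png",cv2.resize(f,(800,600),interpolation=cv2.INTER_CUBIC))
    cv2.imwrite(f"pics/wf_{n}.png",cv2.resize(q["frame"][:,:,::-1],(800,600)))
    C=cloud(q);d=C[...,:2]-GC;lx=d@GX;ly=d@GY;z=C[...,2];ok=q["z_map"]>0
    b=ok&(abs(lx)<.006)&(abs(ly)<.016)&(z>.1)&(z<.2);print(n,"block",np.percentile(z[b],[50,90]) if b.sum() else 0)
    for s in(1,-1):
        for lo in(.036,.046,.055,.065,.075,.085,.095,.105):
            b=ok&(abs(lx)<.003 if lo>.05 else abs(lx)<.011)&(s*ly>lo)&(s*ly<lo+.01)&(z>.105);print(s,lo,b.sum(),np.median(z[b]).round(4) if b.sum() else 0,end='; ')
        b=ok&(abs(lx)<.0025)&(s*ly>.02)&(s*ly<.034)&(z>.105);print("shoulder",b.sum(),np.median(z[b]).round(4) if b.sum() else 0)
```

```text
t 34.25 s -287.4 x 0.5 z 283.9 ang -12.85 F s 0.7 x 0.4 z -0.3 w 0.0001
top block [0.14958293 0.15168863]
1 0.036 51 0.124; 1 0.046 32 0.1237; 1 0.055 13 0.1259; 1 0.065 13 0.1235; 1 0.075 12 0.1242; 1 0.085 12 0.1245; 1 0.095 13 0.1244; 1 0.105 11 0.1263; shoulder 5 0.1155
-1 0.036 48 0.1248; -1 0.046 27 0.1236; -1 0.055 12 0.1235; -1 0.065 13 0.1238; -1 0.075 14 0.1246; -1 0.085 13 0.1241; -1 0.095 13 0.1263; -1 0.105 14 0.1243; shoulder 14 0.116
side block 0
1 0.036 0 0; 1 0.046 0 0; 1 0.055 0 0; 1 0.065 0 0; 1 0.075 0 0; 1 0.085 0 0; 1 0.095 0 0; 1 0.105 0 0; shoulder 0 0
-1 0.036 5 0.1228; -1 0.046 3 0.1238; -1 0.055 0 0; -1 0.065 0 0; -1 0.075 0 0; -1 0.085 7 0.1203; -1 0.095 4 0.1217; -1 0.105 10 0.1228; shoulder 2 0.1123
```

View pics/w_side.png

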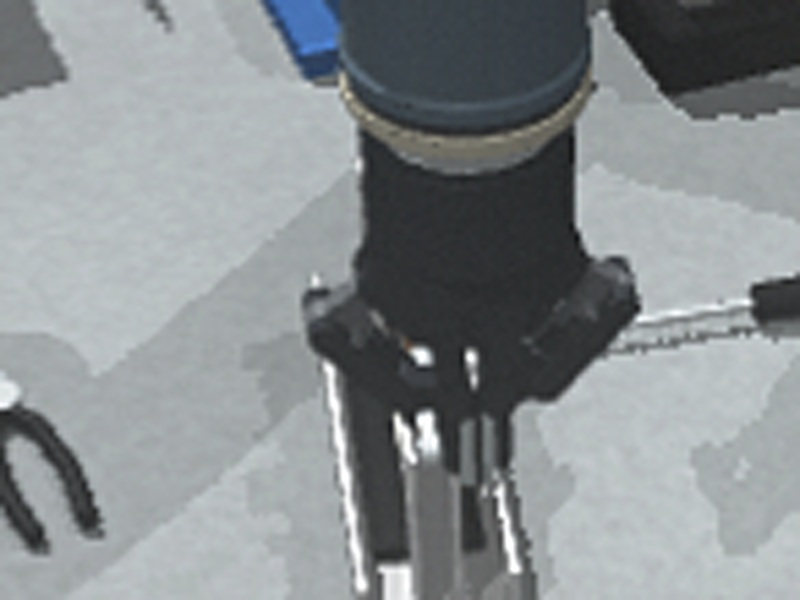

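View pics/w_top.png

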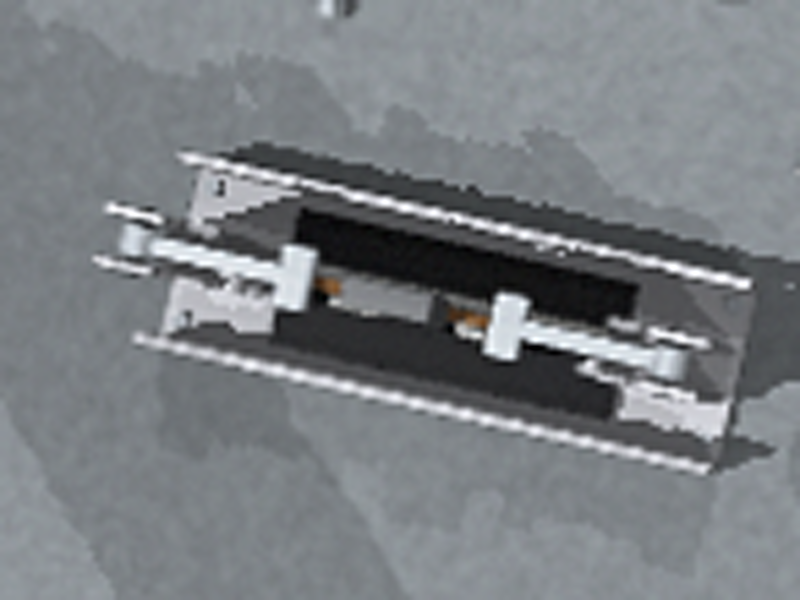

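The top view shows both levers lying level: tabs at (297,278) and (508,325), upper faces at about 124 mm all along. The grip top is at 149.6 mm (149 is home) and the shoulders at about 116 mm. The arm is clear of everything, so I'm handing in.

Run:
```python
from plant import ctrl
print(ctrl.hand_in())
```

```text
the job is handed in; nothing more can be done
None
```

The card is in the cage with both ejector levers closed, and I handed the job in at about 34 s of the 72 s allowed. No verdict is reported.

- **Insertion:** I drew the card from the stand and slid it down the guides with the levers open. It met the connector with its lower edge about 45 mm above the cage's origin. I held it there at about 9–10 N for 0.4 s, then let go.
- **Levers:** I closed the two levers in alternating steps until both were level. Lever forces were mostly 5–14 N.
- **Slip on the left lever:** on the first try the finger came in too high and rode onto the end of the tab. That gave about 18 N, under the 25 N limit. I backed off, went lower and pushed again.
- **Last checks (top camera):** both levers lie level, with their upper faces at about 124 mm all along. The grip top is at 149.6 mm (149 is fully home) and the shoulders are at about 115.5 and 116 mm (the limit is 118). The arm was parked clear and touching nothing.
- **Not confirmed:** in the last side view the arm hid most of the cage. The few points it showed (lever faces about 120–124 mm, right shoulder about 112 mm) read up to 4 mm lower than the top view. I did not re-measure the bystanders at the end, but saw nothing to suggest they had been touched.

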